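Seat the run-out test arbor in the spindle

ROBOT

A 6-joint arm with a two-finger parallel gripper is mounted at the origin on the work surface. World frame = base frame: x ahead of the robot, y to its left, z up, the work surface at z = 0. Lengths are in m, angles in rad, forces in N, time in s.
With the tool pointing down it reaches from about 0.15 to 0.775 m from the base axis. Payload 6.1 kg.
Tool frame: the origin (TCP) lies between the finger pads; the fingertips stand 8 mm ahead of it and the grasp point (between the pads) lies 11 mm behind it; z points along the fingers, y is the direction in which the jaws open and shut (so a half turn about z gives the same grasp; the last joint's range is limited). The gripper opens to 85 mm and grips with 20 to 120 N. Pads are 22 mm wide; open, the fingers measure 114 mm over their backs; the gripper's body (76 mm by 85 mm) begins 54 mm behind the grasp point. The pads swing forward as they close: fully open they stand 13 mm farther back than shut.
Start: joints at [1.263, 0.126, -0.04, 1.405, 0, 1.571], TCP at [0.159, 0.5, 0.239] pointing down, gripper open.
Joint ranges: [-2.72, 2.72], [-0.95, 1.95], [-1.27, 1.35], [-1.78, 2.02], [-1.46, 1.47], [-3.14, 3.14]. Speed limits (rad/s): [2.39, 2.39, 3.01, 3.14, 3.14, 3.14].

INTERFACE

Orientations are given as a rotation vector (axis times angle).
In Python, from rig import read_state, read_camera, camera_params, finish_job gives the robot as it stands. The module is installed in compiled form; this text tells all that it offers.
- The arm moves only by the tool play_rows, never from a script. Its argument "moves" is a list that holds one entry, the list of rows, each a list of 5 numbers: the closure, from 0 (fully open) to 1 (shut), then the shift along the tool's x, y, z in m, then the turn about the tool's z in rad. In form: [[[fingers, dx, dy, dz, turn], ...]]. A call has 1 to 5 rows; each row shifts and turns the commanded pose from where the row before left it, along the tool's axes as they then stand; what a row does not reach is not made up. A row lasts 1/10 s, in which the tool goes at most 50 mm and 8.59 degrees, less where a joint would pass 70% of its speed; a pose out of reach is approached as far as the arm can. A call is refused whole if a number of a shift passes 0.05 or a number of a turn 0.15, either way. A call with a gripper value outside its range is refused whole. The fingers move at their own pace and stop on an object; "newtons" is the grip in N (left out, the last holds). Time passes only in rows, so rows that do not move let the fingers close. It gives the time, the measured TCP pose, the force and the opening at its end, in the units of the state.
- read_state(): the state, without advancing time (a new reading comes with each control period).
- read_camera(name): name is "scene" or "top" or "wrist"; returns the picture (400x640x3 uint8, red, green, blue); there is no depth.
- camera_params(name): a dict with "mtx" (3x3 intrinsics, pixels), "k1" (the pictures are not rectified: a ray, as slopes to the right and down, at radius r is drawn at 1 + k1 r^2 times it, then the intrinsics apply), "camera_from_world" (4x4, takes a point from world to camera coordinates); the wrist camera has in their place "hand_eye" (4x4, takes a point from camera to tool coordinates, whose origin is the TCP and whose axes are the flange's). Camera axes: x right, y down, z forward; pixel columns grow to the right and rows downward; lengths in m; the calibration is good to about 2 mm. A picture is of the moment at which its call begins: read the wrist's pose just before it. camera_params takes no time and is no camera call.
- finish_job(): hands the job in, once; it reports no verdict.
The state is a dict: "t": time; "q": joint angles; "joint_velocities": joint speeds; "joint_torque": joint torques, N m; "position": TCP position; "ee_rot": TCP orientation; "ft_force": force on the tool from outside, world axes, zero at the start; "torque": the same for the moment, N m; "width": opening from 0.0 (shut) to 1.0 (fully open).
Only numpy, scipy, OpenCV 4.12 (cv2) and the standard library are available. Lean on these libraries where they do the work, as an engineer would, in place of code of your own. Each camera call takes 0.05 s, during which the arm holds its last target.

TASK

Get the spindle on the test stand ready for a run-out check: pull the orange dust plug out of the spindle and leave it in the parts tray, then fetch the test arbor (the holder with the plain bright cylinder) from the rack and seat it fully home in the spindle taper, its two drive slots over the two dogs. The taper and the bearings are precision ground, so lower the arbor in gently, without dropping or ramming it, and leave the other holders and the tools on the bench where they are.

Things in the scene. Friction and masses are not known exactly. Their poses are not given: they have to be found in the camera images.
- plug_grip (a point): middle of the grip of the orange plastic dust plug stopping the spindle mouth (29 mm above the nose face while in). Grip: upright cylinder 28 mm across, 42 mm tall. Under it a disc 39 mm across, 6 mm thick, lying on the nose face between the dogs, then a loose tapered stem 40 mm long. So the plug reaches 19 mm above and 69 mm below this point. z: its axis, up. 70 g, lifts straight out freely
- arbor_grip (a point): middle of the bright ground steel cylinder of the test arbor, to be grasped: 31 mm across, from 38 mm below to 44 mm above this point, a black ring near its top. z: its axis, up. x: through the drive slots. About 0.75 kg. It stands upright in any one of the three rack holes, flange on the rack plate, at any turn about its axis
- arbor_flange (a point): centre of the underside of the arbor's flange, 62 mm below arbor_grip. Flange 60 mm across, 18 mm thick; two drive slots 16 mm wide, 19.5 mm from the axis out to the rim, at +x and -x of this frame (either fits either dog). z: axis, up. Below it the taper, 31.8 mm across at the flange, 17.8 mm at 48 mm down, then a 12 mm pull stud to 62 mm down. Home in the spindle, this point meets spindle_nose
- spindle_nose (a point): centre of the spindle's flat nose face, 73 mm across, 150 mm above the bench; turns with the spindle. z up. Tapered bore, mouth 34 mm across, fits the arbor's taper with 1 mm play all round, over 62 mm deep. Two black drive dogs on the face at +x and -x of this frame: 13 mm wide, 8 mm high, narrowing to 8.4 mm at the top as a lead-in, from 21 to 34.5 mm off the axis
- spindle_rotor (a joint): turn of the spindle about its vertical axis in the stand, rad, counter-clockwise from above; it stays where it is, with about 0.2 N m of drag
- stand: run-out test stand holding the spindle, fixed: grey plate 260 (x) x 180 (y) x 22 mm, in its middle a blue-green housing 113 mm across, 138 mm high, with a terminal box on its -x side. A post 16 mm thick, 202 mm high stands at x +106, y +66 mm and carries a parked dial gauge farther out at +x. Origin: centre of the plate's underside, on the spindle axis
- tray_in (a point): centre of the inner floor of the open parts tray, dark blue-grey with a black mat: 190 mm (x) by 160 mm (y) outside, walls 4 mm thick and 35 mm high, floor 4 mm above the bench. Fixed
- rack: grey sheet-metal rack for tapered holders: plate 100 mm (x) by 320 mm (y), its top 95 mm above the bench, with three 37 mm holes on the y axis 110 mm apart. Fixed. Origin: centre of its foot, on the bench
- drill_chuck: bystander in the rack: tapered holder like the arbor, with a black knurled drill chuck 44 mm across on top, 90 mm above its flange's underside, which is its origin
- collet_holder: bystander in the rack: tapered holder like the arbor, with a dark hexagonal collet nut 44 mm across on top, 59 mm above its flange's underside, which is its origin
- multimeter: bystander: dark grey hand-held multimeter lying flat, 150 x 74 x 40 mm, origin under its centre
- spanner: bystander: dark steel hook spanner lying flat, about 205 mm long and 8 mm thick, origin under its middle
- hex_key: bystander: black L-shaped hex key lying on the stand's plate at its +x, -y corner, 70 x 24 x 6 mm, origin under the middle of its long leg
- oil_bottle: bystander: white bottle with a red cap, 48 mm across and 120 mm tall, origin under its centre
There are look-alikes about, which are no part of the job. Leave any turquoise look-alike of the part that bears tray_in alone.

How it is judged:
By the outcome, as a careful person would: the job done as asked, in the order asked, and still so for the second after the job is handed in, with the robot touching nothing.
It also fails if it takes over 61 s, if anything falls off the work surface, if the arm or the gripper's body presses on something with over 40 N, if the wrist force passes 120 N, or if a joint passes its speed limit or range.

## Working session

There is one attempt and no reset: what is moved stays moved. The work goes in short steps, Python scripts to look and compute and a tool call to move; the robot and the scene stay as the last step left them, time stands still between calls to the robot, and variables do not carry over. Pictures are saved under pics/ and viewed, and the job is handed in when it is done.

Besides the shell and the picture viewer there is one more tool, called as name(argument=value, ...), one argument or row to a line, values as JSON. play_rows: Moves the arm, as the interface text tells. Its arguments: {"type":"object","properties":{"moves":{"type":"array"},"newtons":{"type":"number"}},"required":["moves"]}

```bash
mkdir -p pics; cat > h.py <<'E'
import numpy as np, cv2
from rig import *
def save(n,im): cv2.imwrite('pics/'+n+'.png', im[:,:,::-1])
def load(n): return cv2.imread('pics/'+n+'.png')[:,:,::-1]
E
python3 - <<'E'
from h import *
np.set_printoptions(precision=4,suppress=True)
s=read_state(); print(s)
for n in ("scene","top","wrist"):
    save(n+'0',read_camera(n)); print(n,camera_params(n))
E
```

```text
{'t': 0.0, 'q': array([ 1.263 ,  0.1264, -0.0406,  1.4055,  0.    ,  1.5708]), 'joint_velocities': array([-0.0007, -0.0016,  0.    , -0.002 , -0.0005, -0.001 ]), 'joint_torque': array([ -0.0035, -43.5918,  35.292 ,   0.0173,  -0.0001,   0.    ]), 'position': array([0.1589, 0.4999, 0.2385]), 'ee_rot': array([-0.4815, -3.1042,  0.0025]), 'ft_force': array([0.5303, 0.4346, 0.8757]), 'torque': array([ 0.0546,  0.0388, -0.0377]), 'width': 0.998798730405149}
scene {'mtx': array([[376.5411,   0.    , 319.6976],
       [  0.    , 376.5411, 198.2955],
       [  0.    ,   0.    ,   1.    ]]), 'k1': -0.01081908086252695, 'camera_from_world': array([[ 0.4405,  0.8978,  0.0025, -0.2076],
       [ 0.5538, -0.2695, -0.7878, -0.1492],
       [-0.7066,  0.3484, -0.6159,  1.463 ],
       [ 0.    ,  0.    ,  0.    ,  1.    ]])}
top {'mtx': array([[486.0015,   0.    , 308.535 ],
       [  0.    , 486.0015, 209.9698],
       [  0.    ,   0.    ,   1.    ]]), 'k1': -0.0593198596712462, 'camera_from_world': array([[-0.0219, -0.9997,  0.0109,  0.003 ],
       [-0.9975,  0.0211, -0.0669,  0.4811],
       [ 0.0666, -0.0124, -0.9977,  1.5097],
       [ 0.    ,  0.    ,  0.    ,  1.    ]])}
wrist {'mtx': array([[313.1649,   0.    , 319.486 ],
       [  0.    , 313.1649, 202.6103],
       [  0.    ,   0.    ,   1.    ]]), 'k1': -0.04295917199404086, 'hand_eye': array([[-0.0002, -0.949 , -0.3152,  0.0813],
       [ 1.    ,  0.0001, -0.001 , -0.    ],
       [ 0.001 , -0.3152,  0.949 , -0.1348],
       [ 0.    ,  0.    ,  0.    ,  1.    ]])}
```

View pics/scene0.png

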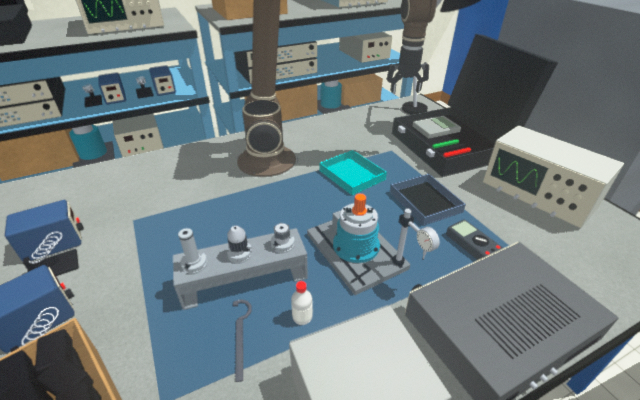

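View pics/top0.png

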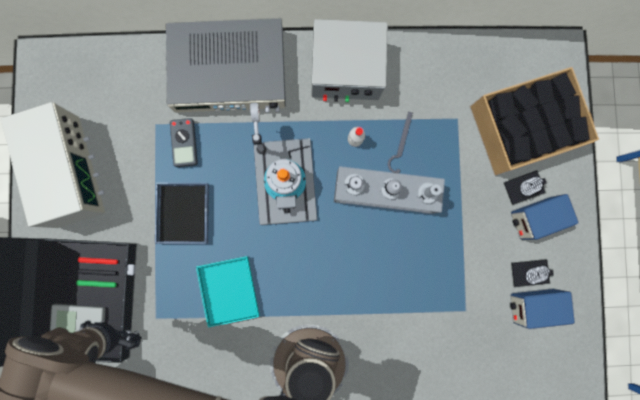

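View pics/wrist0.png

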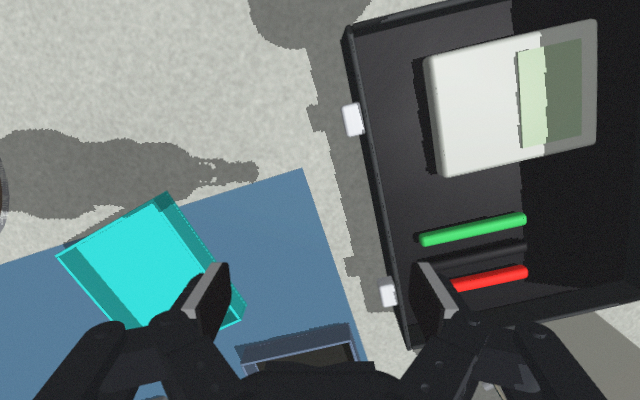

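Scene: the orange plug is at about (360,205) and the bright arbor in the leftmost rack hole at (186,245). In the top view the plug is at (284,175), the arbor at (433,190) and the dark tray at (183,213). The turquoise tray is the look-alike.

```bash
cat >> h.py <<'E'
from scipy.spatial.transform import Rotation as R
np.set_printoptions(precision=4,suppress=True)
def cam(name,s=None):
    p=camera_params(name)
    if name=='wrist':
        T=np.eye(4);T[:3,:3]=R.from_rotvec(s['ee_rot']).as_matrix();T[:3,3]=s['position']
        return p, T@p['hand_eye']
    return p, np.linalg.inv(p['camera_from_world'])
def ray(px,c):
    p,T=c;K=p['mtx'];k=p['k1']
    d=np.array([(px[0]-K[0,2])/K[0,0],(px[1]-K[1,2])/K[1,1]])
    u=d.copy()
    for _ in range(20): u=d/(1+k*(u@u))
    v=T[:3,:3]@np.array([u[0],u[1],1]); return T[:3,3],v/np.linalg.norm(v)
def onz(px,c,z):
    o,v=ray(px,c); return o+v*(z-o[2])/v[2]
def proj(X,c):
    p,T=c;K=p['mtx'];k=p['k1']
    x=np.linalg.inv(T)@np.append(X,1);u=x[:2]/x[2];u=u*(1+k*(u@u))
    return np.array([K[0,0]*u[0]+K[0,2],K[1,1]*u[1]+K[1,2]])
def tri(l):
    A=0;b=0;rs=[ray(*a) for a in l]
    for o,v in rs:
        P=np.eye(3)-np.outer(v,v);A=A+P;b=b+P@o
    X=np.linalg.solve(A,b);return X,[np.linalg.norm((np.eye(3)-np.outer(v,v))@(X-o)) for o,v in rs]
E
cat > z.py <<'E'
import sys;from h import *
n,x0,x1,y0,y1,f=sys.argv[1],*map(int,sys.argv[2:7])
im=load(n)[y0:y1,x0:x1];save(n+'_z%d_%d'%(x0,y0),cv2.resize(im,None,fx=f,fy=f,interpolation=cv2.INTER_CUBIC))
E
python3 z.py scene0 165 325 185 305 5; python3 z.py top0 240 460 110 240 3;python3 z.py scene0 310 470 145 265 5
python3 - <<'E'
from h import *
for n in('top0','scene0'):
    im=load(n);h=cv2.cvtColor(im,cv2.COLOR_RGB2HSV)
    m=cv2.inRange(h,(5,150,120),(18,255,255))
    k,l,st,c=cv2.connectedComponentsWithStats(m)
    for i in range(1,k):
        if st[i,4]>15: print(n,st[i],c[i])
ct,cs=cam('top'),cam('scene')
# tray corners rough
for p in [(158,184),(208,184),(208,243),(157,243)]: print('tray',onz(p,ct,.035))
for p in [(120,0)]: pass
E
```

```text
top0 [278 169  11  12 105] [282.9714 174.8952]
scene0 [353 194  14  21 221] [359.4118 204.5566]
tray [0.5709 0.4607 0.035 ]
tray [0.5674 0.3041 0.035 ]
tray [0.3842 0.3056 0.035 ]
tray [0.3873 0.464  0.035 ]
```

View pics/scene0_z165_185.png

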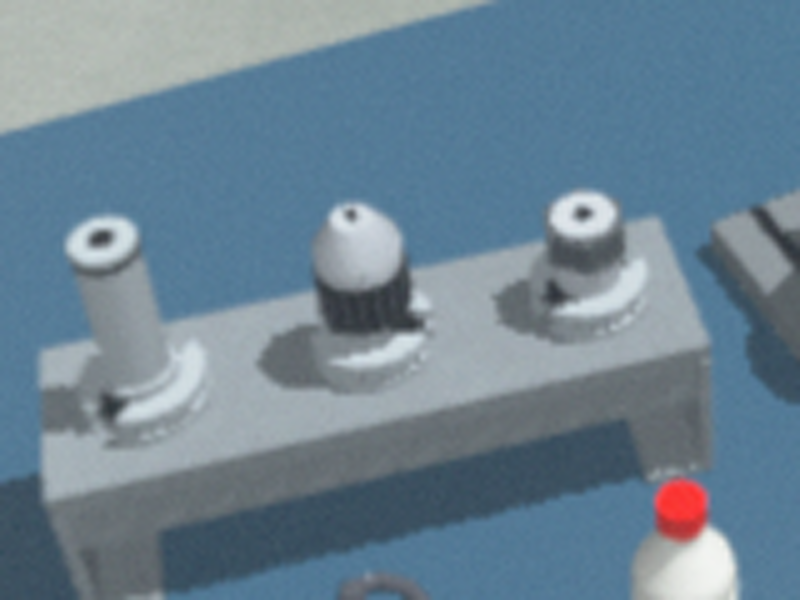

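View pics/top0_z240_110.png

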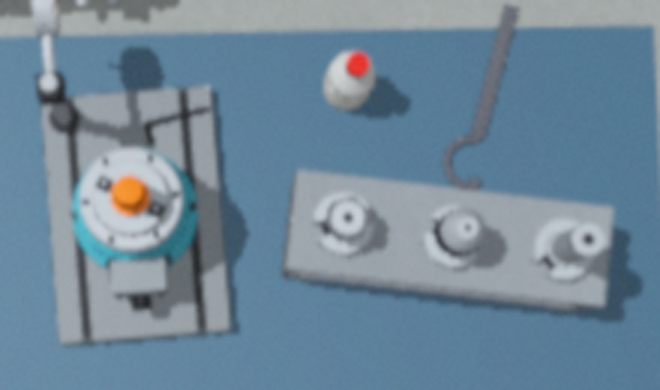

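View pics/scene0_z310_145.png

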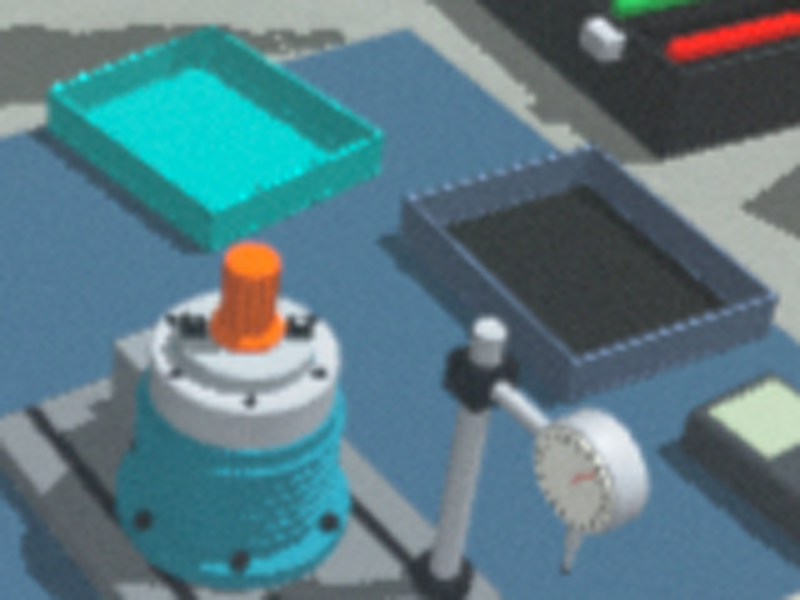

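```bash
python3 - <<'E'
from h import *
ct,cs=cam('top'),cam('scene')
print('plugtop',tri([((283.2,174.2),ct),((360.3,196.3),cs)]))
print('arbortop',tri([((240+588/3-.3,110+239/3-.3),ct),((165+101/5,185+239/5),cs)]))
s=read_state();Rm=R.from_rotvec(s['ee_rot']).as_matrix();print(Rm)
P=tri([((283.2,174.2),ct),((360.3,196.3),cs)])[0]
print('tool shift to plug',Rm.T@(P-s['position']))
E
```

```text
plugtop (array([0.5709, 0.0644, 0.1963]), [np.float64(0.0014056195984076126), np.float64(0.001405619598407665)])
arbortop (array([ 0.5188, -0.3611,  0.2001]), [np.float64(0.0003621954959391467), np.float64(0.0003621954959391236)])
[[-0.953   0.303  -0.0004]
 [ 0.303   0.953  -0.0011]
 [ 0.     -0.0012 -1.    ]]
tool shift to plug [-0.5246 -0.2903  0.0428]
```

play_rows(
  moves=[
    [[0,-0.04,-0.022,-0.014,0],[0,-0.04,-0.022,-0.014,0],[0,-0.04,-0.022,-0.014,0],[0,-0.04,-0.022,-0.014,0],[0,-0.04,-0.022,-0.004,0]],
  ],
  newtons=40,
)

```text
t: 0.65
position: [0.3174, 0.3337, 0.3007]
ee_rot: [0.481, 3.103, 0.003]
ft_force: [0.3, 1.1, -0.6]
width: 1.001
```

play_rows(
  moves=[
    [[0,-0.04,-0.022,0,0],[0,-0.04,-0.022,0,0],[0,-0.04,-0.022,0,0],[0,-0.04,-0.022,0,0],[0,-0.04,-0.022,0,0]],
  ],
)

```text
t: 1.15
position: [0.4745, 0.1678, 0.2992]
ee_rot: [-0.482, -3.104, -0.0]
ft_force: [0.5, 0.3, -0.0]
width: 1.003
```

play_rows(
  moves=[
    [[0,-0.03,-0.022,0,0],[0,-0.02,-0.022,0,0],[0,0,0,0,0]],
  ],
)

```text
t: 1.45
position: [0.5091, 0.1096, 0.2984]
ee_rot: [-0.488, -3.102, 0.002]
ft_force: [-0.3, -0.2, 0.6]
width: 0.996
```

```bash
cat > snap.py <<'E'
import sys;from h import *
import pickle
s=read_state();im=read_camera('wrist');save(sys.argv[1],im);pickle.dump(s,open('pics/'+sys.argv[1]+'.pkl','wb'))
print(s['t'],s['position'],s['ee_rot'],s['ft_force'])
E
python3 snap.py w1
```

```text
1.45 [0.5091 0.1096 0.2984] [-0.4883 -3.1024  0.002 ] [-0.2952 -0.2371  0.6208]
```

View pics/w1.png

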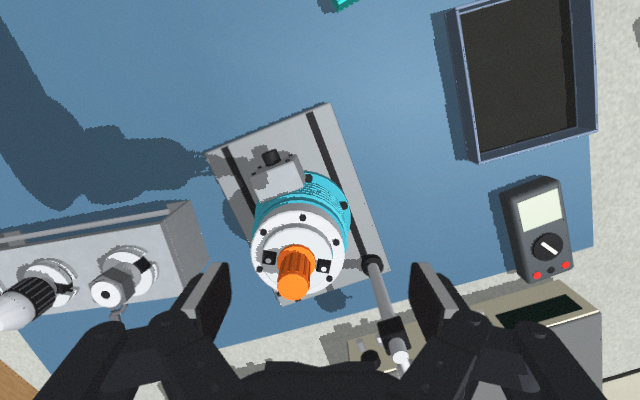

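The plug is at about (295,270), with the dogs at (268,258) and (323,267). I'll move over the plug for the second view.

play_rows(
  moves=[
    [[0,-0.04,-0.013,0,0],[0,-0.033,-0.012,0,0],[0,0,0,0,0],[0,0,0,0,0]],
  ],
)

```text
t: 1.9
position: [0.5696, 0.0671, 0.2987]
ee_rot: [-0.481, -3.103, -0.0]
ft_force: [-0.3, 0.5, -0.4]
width: 0.998
```

```bash
python3 snap.py w2; python3 z.py w2 220 420 100 250 4;python3 z.py w1 220 420 180 330 4
```

```text
1.9 [0.5696 0.0671 0.2987] [-0.4812 -3.103  -0.0002] [-0.2623  0.5107 -0.407 ]
```

View pics/w2.png

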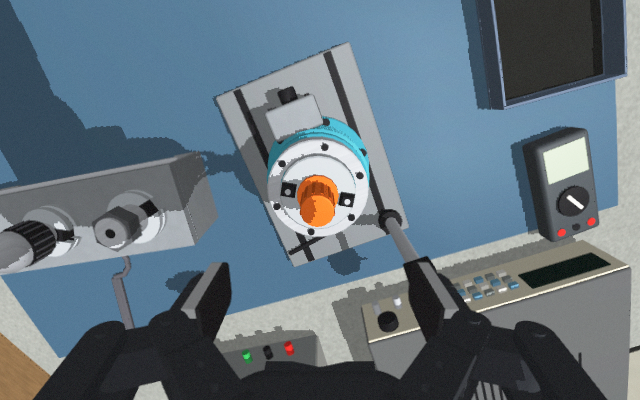

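View pics/w2_z220_100.png

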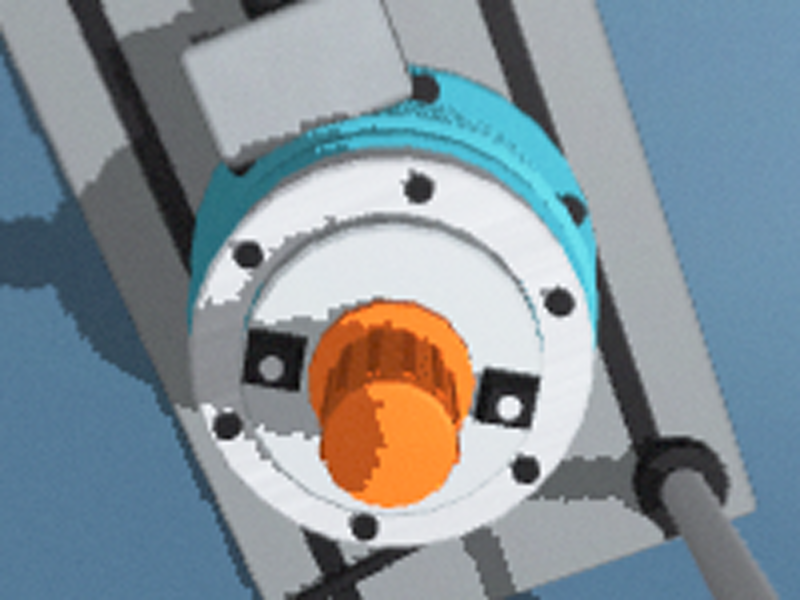

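View pics/w1_z220_180.png

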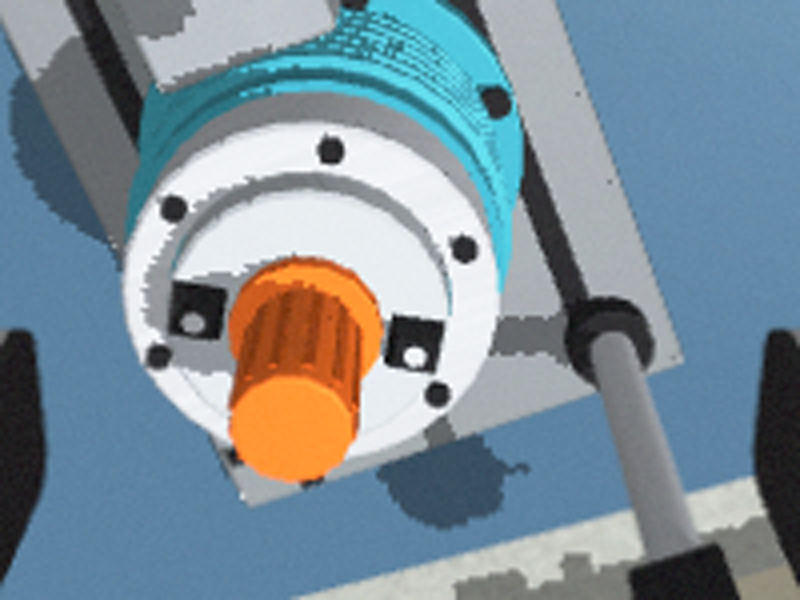

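```bash
cat >> h.py <<'E'
import pickle
def wc(n): return cam('wrist',pickle.load(open('pics/%s.pkl'%n,'rb')))
def zp(X,Y,x0,y0,f): return ((X+.5)/f-.5+x0,(Y+.5)/f-.5+y0)
E
python3 - <<'E'
from h import *
a,b=wc('w1'),wc('w2')
L=[('dogL',(192,322),(270,368)),('dogR',(413,356),(509,407)),('plugtop',(293,428),(389,444))]
res={}
for n,p,q in L:
    res[n]=tri([(zp(*p,220,180,4),a),(zp(*q,220,100,4),b)]);print(n,res[n])
    for c,pp,o in((a,p,180),(b,q,100)): print('  onz',onz(zp(*pp,220,o,4),c,.198 if n=='plugtop' else .158))
m=(res['dogL'][0]+res['dogR'][0])/2;d=res['dogR'][0]-res['dogL'][0];print('mid',m,np.linalg.norm(d),np.degrees(np.arctan2(d[1],d[0])))
# orange masks centroid & disc ; nose circle ellipse
E
```

```text
dogL (array([0.5602, 0.0386, 0.1573]), [np.float64(2.1696055511321594e-05), np.float64(2.1696055511276108e-05)])
  onz [0.5598 0.0388 0.158 ]
  onz [0.56   0.0387 0.158 ]
dogR (array([0.5853, 0.0882, 0.1588]), [np.float64(0.0001698311209631569), np.float64(0.00016983112096321666)])
  onz [0.5856 0.0879 0.158 ]
  onz [0.5856 0.0883 0.158 ]
plugtop (array([0.5729, 0.0638, 0.1968]), [np.float64(0.00023125517010949806), np.float64(0.00023125517010955728)])
  onz [0.5723 0.0644 0.198 ]
  onz [0.5723 0.0638 0.198 ]
mid [0.5727 0.0634 0.1581] 0.05563814872210189 63.178470812358974
```

Both views agree: the plug and spindle axis is at (0.5725, 0.0637), the plug top at z≈0.197, and the dogs lie along about 63.2°. Next I go down to grasp the plug.

play_rows(
  moves=[
    [[0,-0.0038,-0.0024,0.04,0],[0,0,0,0.04,0],[0,0,0,0.03,0],[0,0,0,0.014,0],[0.3,0,0,0,0]],
  ],
  newtons=40,
)

```text
t: 2.45
position: [0.5704, 0.0642, 0.1733]
ee_rot: [-0.478, -3.101, 0.001]
ft_force: [-0.3, -0.3, 0.9]
width: 0.858
```

play_rows(
  moves=[
    [[1,0,0,0,0],[1,0,0,0,0],[1,0,0,0,0],[1,0,0,0,0],[1,0,0,0,0]],
  ],
)

```text
t: 2.95
position: [0.5734, 0.0633, 0.1769]
ee_rot: [0.481, 3.102, 0.002]
ft_force: [-0.9, 0.4, 6.5]
width: 0.317
```

play_rows(
  moves=[
    [[1,0,0,-0.01,0],[1,0,0,-0.02,0],[1,0,0,-0.03,0],[1,0,0,-0.04,0],[1,0,0,0,0]],
  ],
)

```text
t: 3.45
position: [0.5744, 0.063, 0.2814]
ee_rot: [0.481, 3.096, 0.003]
ft_force: [1.3, -0.5, 0.4]
width: 0.315
```

```bash
python3 - <<'E'
from h import *
s=read_state();M=R.from_rotvec(s['ee_rot']).as_matrix();print(s['position'],s['width'],M.T@(np.array([.477,.384,.2])-s['position']))
E
python3 snap.py w3
```

```text
[0.5744 0.063  0.2814] 0.31549169974944513 [0.1908 0.2761 0.0808]
3.45 [0.5744 0.063  0.2814] [0.4807 3.0963 0.0033] [ 1.2733 -0.4856  0.3956]
```

View pics/w3.png

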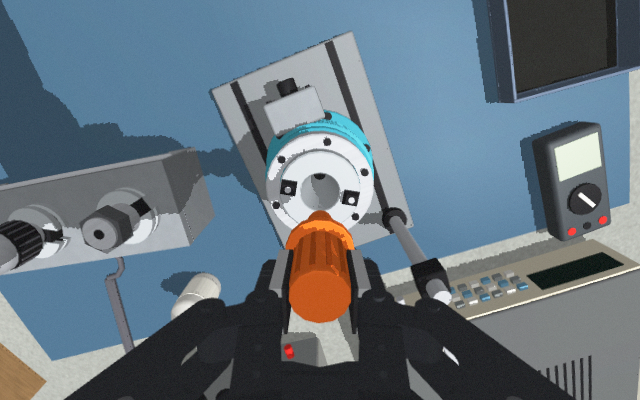

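The plug is held and the bore is open at (320,190). Now I carry the plug to the tray.

play_rows(
  moves=[
    [[1,0.022,0.032,0,0],[1,0.027,0.039,0,0],[1,0.027,0.039,0,0],[1,0.027,0.039,0,0],[1,0.027,0.039,0,0]],
  ],
)

```text
t: 4.0
position: [0.5048, 0.2829, 0.2744]
ee_rot: [-0.482, -3.103, 0.002]
ft_force: [0.4, 0.1, -1.2]
width: 0.315
```

play_rows(
  moves=[
    [[1,0.027,0.039,0,0],[1,0.027,0.039,0.01,0],[1,0.007,0.01,0.03,-0.15],[1,0,0,0.03,-0.15],[1,0,0,0.02,0]],
  ],
)

```text
t: 4.5
position: [0.473, 0.384, 0.1817]
ee_rot: [-0.004, -3.138, 0.004]
ft_force: [-0.4, -0.6, -0.3]
width: 0.315
```

```bash
python3 - <<'E'
from h import *
s=read_state();M=R.from_rotvec(s['ee_rot']).as_matrix();print(s['position'],s['width'],M.T@(np.array([.477,.384,.2])-s['position']))
save('t1',read_camera('top'))
c=cam('top');print(onz((183,213),c,.004))
E
python3 snap.py w4; python3 z.py t1 140 300 150 270 5
```

```text
[0.473  0.384  0.1817] 0.3153222770624566 [-0.004  -0.     -0.0183]
[0.4807 0.3902 0.004 ]
4.55 [0.4722 0.3829 0.1788] [-0.0098 -3.1351  0.0084] [-0.9496  0.2205 -3.3589]
```

View pics/w4.png

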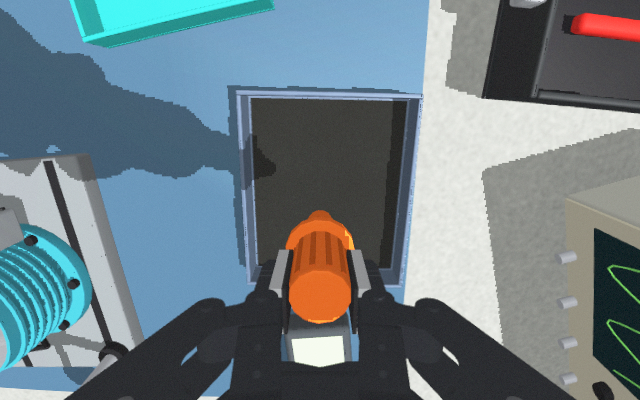

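View pics/t1_z140_150.png

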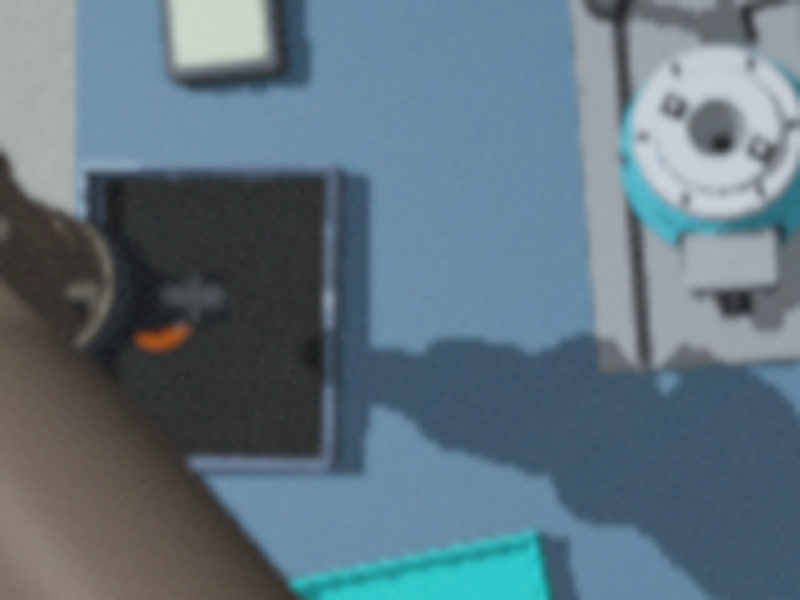

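play_rows(
  moves=[
    [[1,-0.004,0,0.035,0],[1,0,0,0.03,0],[1,0,0,0.02,0],[1,0,0,0.008,0],[1,0,0,0,0]],
  ],
)

```text
t: 5.1
position: [0.4782, 0.3834, 0.092]
ee_rot: [-0.013, -3.14, 0.001]
ft_force: [0.2, 0.2, -1.1]
width: 0.315
```

play_rows(
  moves=[
    [[1,0,0,0.006,0],[1,0,0,0.005,0],[1,0,0,0.004,0],[1,0,0,0,0]],
  ],
)

```text
t: 5.5
position: [0.4782, 0.3838, 0.077]
ee_rot: [-0.012, -3.141, 0.0]
ft_force: [-0.2, -0.6, -1.3]
width: 0.318
```

play_rows(
  moves=[
    [[1,0,0,0.003,0],[1,0,0,0,0],[0.6,0,0,0,0],[0.5,0,0,0,0],[0.4,0,0,0,0]],
  ],
)

```text
t: 6.0
position: [0.4785, 0.384, 0.0745]
ee_rot: [0.012, 3.141, 0.0]
ft_force: [-0.4, 0.6, -0.4]
width: 0.599
```

play_rows(
  moves=[
    [[0.2,0,0,0,0],[0,0,0,0,0],[0,0,0,0,0],[0,0,0,0,0]],
  ],
)

```text
t: 6.4
position: [0.4784, 0.3839, 0.0743]
ee_rot: [0.012, 3.142, -0.0]
ft_force: [-1.0, -0.2, 0.9]
width: 0.997
```

```bash
python3 snap.py w5
```

```text
6.4 [0.4784 0.3839 0.0743] [ 0.0123  3.1415 -0.    ] [-0.9946 -0.1576  0.8602]
```

View pics/w5.png

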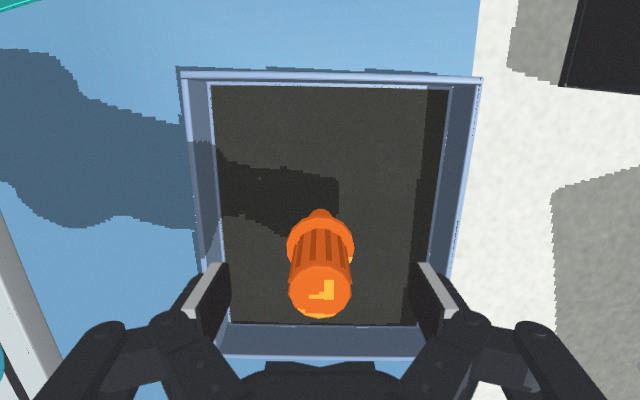

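The plug stands upright on its stem in the tray at (320,265), well within the walls. I'll rise and go to the arbor.

play_rows(
  moves=[
    [[0,0,0,-0.03,0],[0,0,0,-0.045,0],[0,0,0,-0.045,0],[0,0,0,-0.045,0],[0,-0.002,-0.03,-0.035,0]],
  ],
)

```text
t: 6.95
position: [0.4802, 0.3558, 0.2766]
ee_rot: [0.007, 3.14, 0.003]
ft_force: [1.3, 0.4, -1.1]
width: 1.0
```

play_rows(
  moves=[
    [[0,-0.002,-0.045,-0.015,0],[0,-0.002,-0.048,0,0],[0,-0.002,-0.048,0,0],[0,-0.002,-0.048,0,0],[0,-0.002,-0.048,0,0]],
  ],
)

```text
t: 7.45
position: [0.488, 0.115, 0.2895]
ee_rot: [0.012, 3.141, 0.0]
ft_force: [0.2, -0.7, -0.4]
width: 0.995
```

play_rows(
  moves=[
    [[0,-0.002,-0.048,0,0],[0,-0.002,-0.048,0,0],[0,-0.002,-0.048,0,0],[0,-0.002,-0.048,0,0],[0,-0.002,-0.048,0,0]],
  ],
)

```text
t: 7.95
position: [0.4961, -0.1252, 0.2896]
ee_rot: [0.012, 3.141, -0.0]
ft_force: [0.0, 0.2, 0.6]
width: 0.999
```

```bash
python3 - <<'E'
from h import *
s=read_state();M=R.from_rotvec(s['ee_rot']).as_matrix();print(s['q'],s['position'],s['width'],M.T@(np.array([.519,-.361,.3])-s['position']))
E
```

```text
[-0.2473  0.1058  0.0477  1.512   0.0001 -0.2395] [ 0.4961 -0.1252  0.2896] 0.9993755845228316 [-0.0248 -0.2356 -0.0104]
```

play_rows(
  moves=[
    [[0,0.007,-0.048,0,0],[0,0.007,-0.048,0,0],[0,0.007,-0.048,0,0],[0,0.007,-0.048,0,0],[0,0.007,-0.042,0,0]],
  ],
)

```text
t: 8.45
position: [0.4589, -0.3593, 0.2893]
ee_rot: [0.014, 3.141, -0.0]
ft_force: [1.9, 0.7, 0.3]
width: 0.997
```

play_rows(
  moves=[
    [[0,0,0,0,0],[0,0,0,0,0]],
  ],
)

```text
t: 8.65
position: [0.4591, -0.3579, 0.2888]
ee_rot: [-0.016, -3.141, -0.001]
ft_force: [-0.1, 0.5, -0.8]
width: 1.002
```

```bash
python3 snap.py w6
```

```text
8.65 [ 0.4591 -0.3579  0.2888] [-0.0157 -3.141  -0.0013] [-0.1392  0.5348 -0.7647]
```

View pics/w6.png

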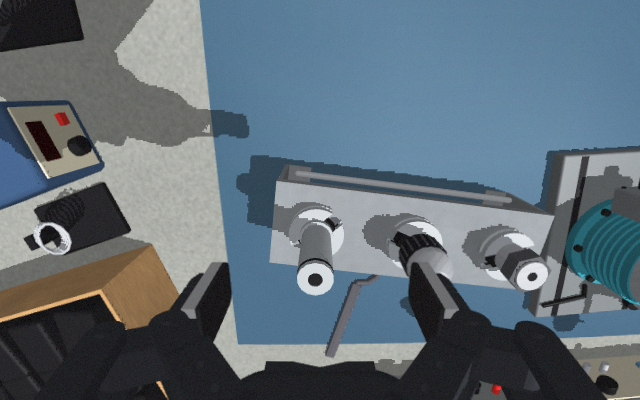

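play_rows(
  moves=[
    [[0,-0.03,0,0,0],[0,-0.03,0,0,0],[0,0,0,0,0],[0,0,0,0,0]],
  ],
)

```text
t: 9.1
position: [0.5202, -0.3559, 0.2891]
ee_rot: [-0.008, -3.141, -0.001]
ft_force: [-0.1, 0.3, 0.1]
width: 0.995
```

```bash
python3 snap.py w7;python3 z.py w7 220 420 100 250 4;python3 z.py w6 220 420 180 330 4
```

```text
9.1 [ 0.5202 -0.3559  0.2891] [-0.008  -3.1409 -0.0006] [-0.0726  0.2728  0.0966]
```

View pics/w7.png

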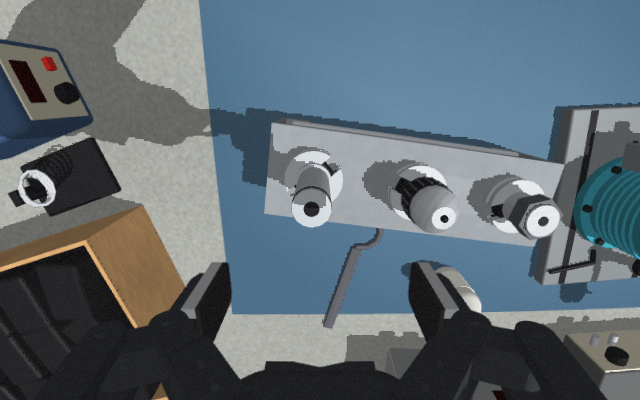

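View pics/w7_z220_100.png

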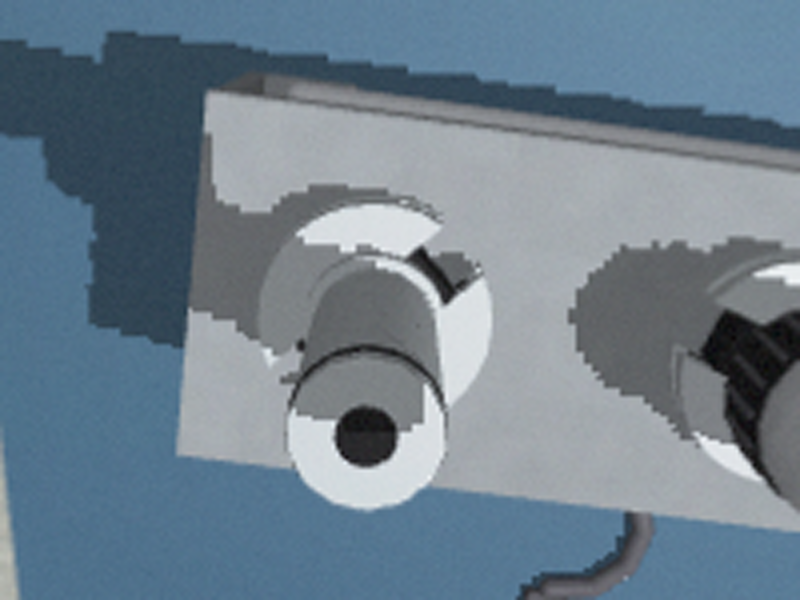

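View pics/w6_z220_180.png

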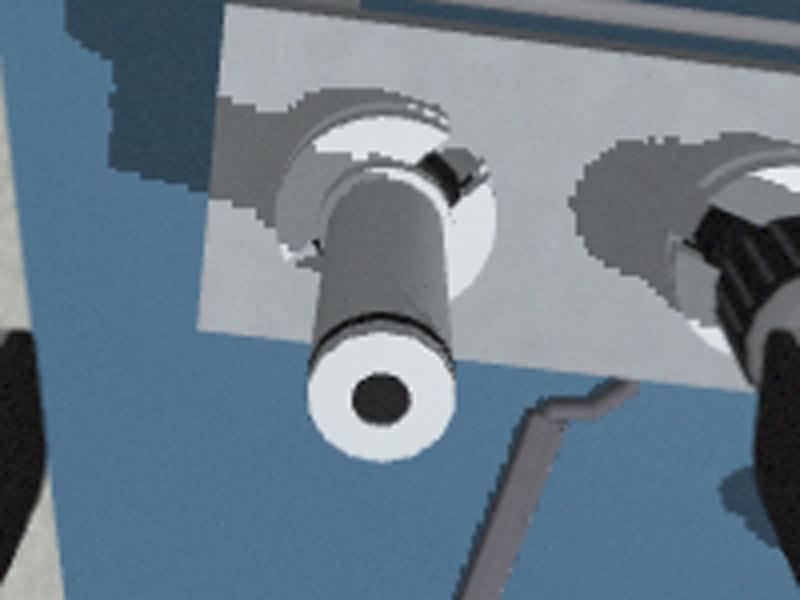

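The arbor's top face is at (380,397) in the w6 zoom and (366,436) in the w7 zoom. Its slot opens to the upper right, with the inner edge running (412,257)–(448,302) in w7.

```bash
python3 - <<'E'
from h import *
a,b=wc('w6'),wc('w7')
A6=zp(381,398,220,180,4);A7=zp(366,436,220,100,4)
print(A6,A7)
X,e=tri([(A6,a),(A7,b)]);print('top',X,e, onz(A6,a,.201),onz(A7,b,.201))
ang=lambda v:np.degrees(np.arctan2(v[1],v[0]))
def g(p,o,c): return onz(zp(*p,220,o,4),c,.113)
for n,c,o,i1,i2,r1,r2 in (('w7',b,100,(412,257),(448,302),(440,220),(484,270)),('w6',a,180,(420,160),(453,205),(447,125),(490,172))):
    P=[g(p,o,c) for p in(i1,i2,r1,r2)]
    print(n,'inner mid r',np.linalg.norm(((P[0]+P[1])/2-X)[:2]),'angle',ang((P[0]+P[1])/2-X),'perp',ang(P[1]-P[0])+90,'rim',ang((P[2]+P[3])/2-X),np.linalg.norm(((P[2]+P[3])/2-X)[:2]),'edges',ang(P[2]-P[0]),ang(P[3]-P[1]), 'widths',np.linalg.norm(P[1]-P[0]),np.linalg.norm(P[3]-P[2]))
s=read_state();M=R.from_rotvec(s['ee_rot']).as_matrix();print(M[:2,:2],s['q'],M.T@(X-s['position']))
E
```

```text
(314.875, 279.125) (311.125, 208.625)
top [ 0.5177 -0.3624  0.2008] [np.float64(1.7620164866145498e-06), np.float64(1.7620164866687064e-06)] [ 0.5176 -0.3624  0.201 ] [ 0.5176 -0.3624  0.201 ]
w7 inner mid r 0.01779418423923664 angle 127.69497389205317 perp 128.1120158287366 rim 131.647213293666 0.029564484971649152 edges 143.06583190421986 132.34034466085296 widths 0.01478689744271767 0.016916582321810876
w6 inner mid r 0.017756796972195177 angle 128.81731592227715 perp 123.96720469837402 rim 132.923542251403 0.030512045564905638 edges 143.89522520176354 133.88059028585565 widths 0.01580022258783974 0.01770949226409283
[[-1.      0.0059]
 [ 0.0059  1.    ]] [-0.6008  0.344   0.3477  1.5749 -0.0002 -0.5949] [ 0.0019 -0.0062  0.0887]
```

```bash
python3 z.py w7 280 350 140 192 11;python3 z.py w6 280 350 195 247 11
```

```text
(no output)
```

View pics/w7_z280_140.png

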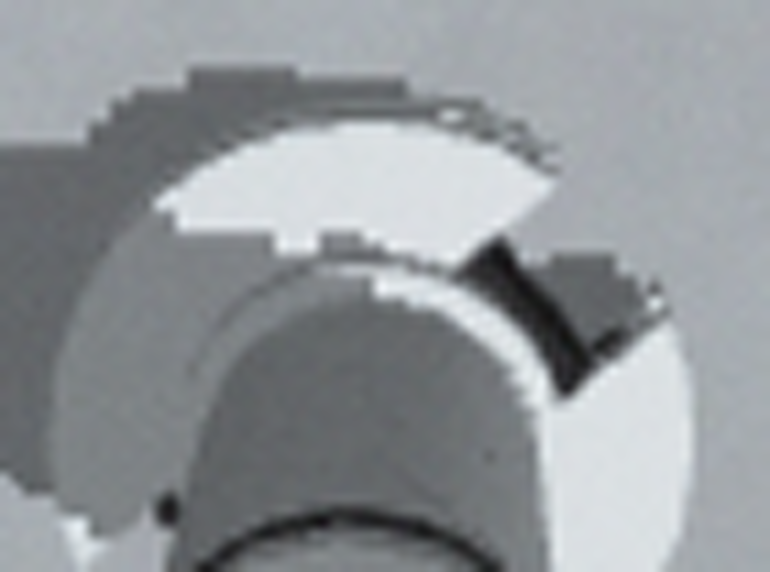

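View pics/w6_z280_195.png

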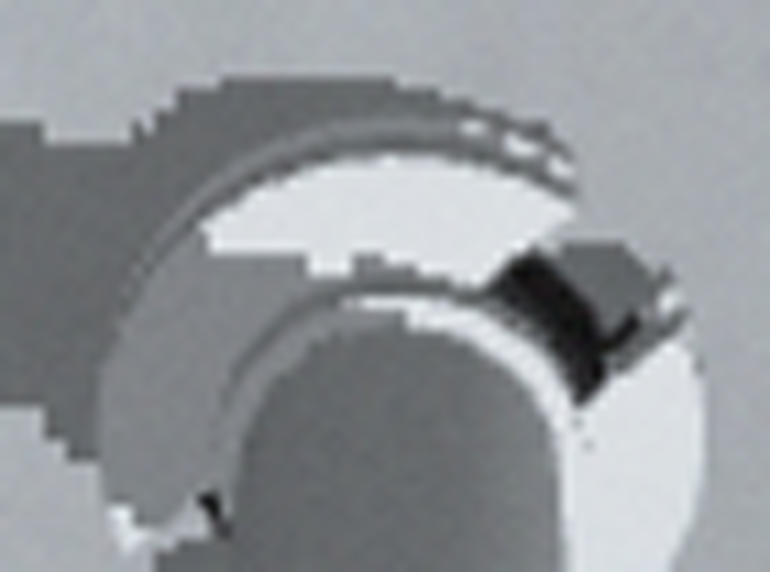

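```bash
python3 - <<'E'
from h import *
a,b=wc('w6'),wc('w7');X=np.array([.5177,-.3624])
ang=lambda v:np.degrees(np.arctan2(v[1],v[0]))
for n,c,o,i1,i2,r1,r2 in (('w7',b,140,(462,270),(565,397),(555,182),(675,325)),('w6',a,195,(490,285),(580,402),(580,212),(690,337))):
    P=[onz(zp(*p,280,o,11),c,.113)[:2] for p in(i1,i2,r1,r2)]
    print(n,np.linalg.norm(P-X,axis=1),[ang(p-X) for p in P],'edges',ang(P[2]-P[0]),ang(P[3]-P[1]),'mid',ang((P[0]+P[1])/2-X),ang((P[2]+P[3])/2-X),np.linalg.norm(P[1]-P[0]),np.linalg.norm(P[3]-P[2]),ang((P[2]+P[3]-P[0]-P[1])))
    # signed distance of edges to X for dir d
    for d in (126,128,130,132,134):
        u=np.radians(d);nn=np.array([-np.sin(u),np.cos(u)]);print(d,[round(1e3*(p-X)@nn,2) for p in P])
E
```

```text
w7 [0.0185 0.0185 0.0298 0.0302] [np.float64(152.82052522705288), np.float64(104.17358145025555), np.float64(145.3952113216045), np.float64(111.90479275123607)] edges 133.56592611041955 123.7696882034601 mid 128.5067072283692 128.53628125781412 0.015257928905182454 0.017293594775537026 128.5783883832393
126 [np.float64(8.36), np.float64(-6.88), np.float64(9.9), np.float64(-7.36)]
128 [np.float64(7.78), np.float64(-7.48), np.float64(8.91), np.float64(-8.37)]
130 [np.float64(7.19), np.float64(-8.07), np.float64(7.91), np.float64(-9.38)]
132 [np.float64(6.59), np.float64(-8.64), np.float64(6.91), np.float64(-10.38)]
134 [np.float64(5.98), np.float64(-9.21), np.float64(5.89), np.float64(-11.36)]
w6 [0.0189 0.0182 0.0299 0.0304] [np.float64(152.05421853872534), np.float64(103.80332644967272), np.float64(143.9972874441504), np.float64(111.39514697606303)] edges 130.58617569174336 122.3230784203485 mid 128.4761869447347 127.55114348965213 0.015184419707135497 0.016939762983927596 126.2480327749085
126 [np.float64(8.32), np.float64(-6.86), np.float64(9.24), np.float64(-7.67)]
128 [np.float64(7.72), np.float64(-7.44), np.float64(8.24), np.float64(-8.69)]
130 [np.float64(7.12), np.float64(-8.02), np.float64(7.23), np.float64(-9.71)]
132 [np.float64(6.5), np.float64(-8.58), np.float64(6.22), np.float64(-10.71)]
134 [np.float64(5.87), np.float64(-9.13), np.float64(5.19), np.float64(-11.69)]
```

The slot direction is about 128.3° and the dogs are at 63.2°, so the arbor must turn −65° after the grasp. Next I go down and grasp.

play_rows(
  moves=[
    [[0,0.0019,-0.0062,0.03,0],[0,0,0,0.04,0],[0,0,0,0.03,0],[0,0,0,0.025,0],[0,0,0,0.01,0]],
  ],
  newtons=90,
)

```text
t: 9.65
position: [0.5158, -0.3625, 0.1523]
ee_rot: [-0.012, -3.139, -0.003]
ft_force: [-0.9, 0.1, -0.5]
width: 1.002
```

play_rows(
  moves=[
    [[0,0,0,0.005,0],[0,0,0,0,0]],
  ],
)

```text
t: 9.85
position: [0.5176, -0.3637, 0.1501]
ee_rot: [0.012, 3.141, -0.001]
ft_force: [0.2, 0.2, 0.1]
width: 1.001
```

```bash
python3 snap.py w8
```

```text
9.85 [ 0.5176 -0.3637  0.1501] [ 0.0122  3.141  -0.0007] [0.1744 0.1705 0.1087]
```

View pics/w8.png

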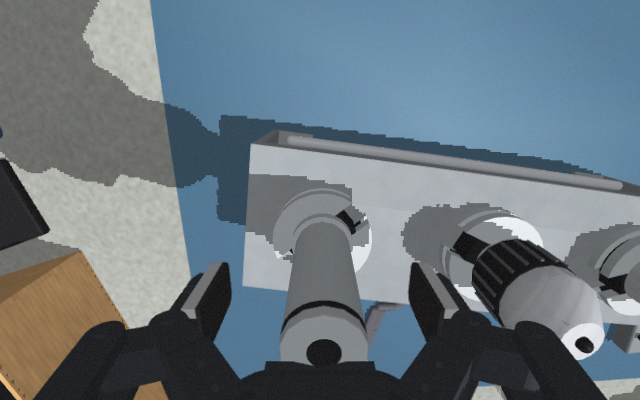

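play_rows(
  moves=[
    [[0.4,0,0,0,0],[0.6,0,0,0,0],[1,0,0,0,0],[1,0,0,0,0],[1,0,0,0,0]],
  ],
  newtons=90,
)

```text
t: 10.4
position: [0.518, -0.3631, 0.1499]
ee_rot: [0.012, 3.141, 0.001]
ft_force: [0.3, 4.4, 5.0]
width: 0.345
```

play_rows(
  moves=[
    [[1,0,0,0,0],[1,0,0,0,0]],
  ],
)

```text
t: 10.6
position: [0.518, -0.3631, 0.1499]
ee_rot: [0.011, 3.141, 0.001]
ft_force: [-0.1, 5.2, 5.6]
width: 0.349
```

play_rows(
  moves=[
    [[1,0,0,-0.01,0],[1,0,0,-0.02,0],[1,0,0,-0.03,0],[1,0,0,-0.04,0],[1,0,0,-0.04,0]],
  ],
)

```text
t: 11.1
position: [0.5169, -0.3637, 0.2893]
ee_rot: [-0.013, -3.138, -0.001]
ft_force: [1.5, -0.4, -7.0]
width: 0.343
```

play_rows(
  moves=[
    [[1,0,0,-0.03,0],[1,0,0,-0.02,0],[1,0,0,-0.01,0],[1,0,0,0,0]],
  ],
)

```text
t: 11.5
position: [0.5178, -0.3643, 0.3502]
ee_rot: [0.013, 3.141, -0.002]
ft_force: [0.6, -1.1, -7.4]
width: 0.342
```

```bash
python3 snap.py w9;python3 - <<'E'
from h import *
s=read_state();M=R.from_rotvec(s['ee_rot']).as_matrix();print(M[:2,:2],s['q'],s['width'],M.T@(np.array([.5725,.0635,.3])-s['position']))
E
```

```text
11.5 [ 0.5178 -0.3643  0.3502] [ 0.0128  3.141  -0.0022] [ 0.5759 -1.1022 -7.4172]
[[-1.      0.0081]
 [ 0.0081  1.    ]] [-0.6127  0.3852  0.5406  1.7264 -0.0007 -0.6046] 0.34732925786893626 [-0.0513  0.4281  0.0487]
```

View pics/w9.png

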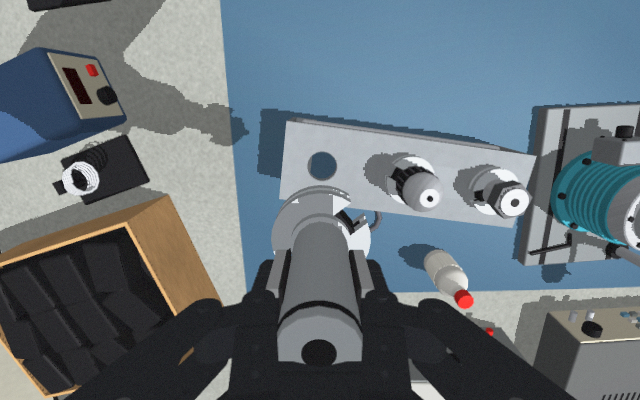

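play_rows(
  moves=[
    [[1,-0.003,0.025,0,0],[1,-0.005,0.04,0,0],[1,-0.005,0.045,0,0],[1,-0.006,0.045,0,0],[1,-0.006,0.045,0,0]],
  ],
)

```text
t: 12.05
position: [0.5437, -0.1624, 0.3475]
ee_rot: [-0.013, -3.139, -0.001]
ft_force: [0.9, 0.1, -6.7]
width: 0.341
```

play_rows(
  moves=[
    [[1,-0.006,0.045,0,0],[1,-0.006,0.045,0,0],[1,-0.006,0.045,0,0],[1,-0.005,0.045,0,0],[1,-0.003,0.03,0,0]],
  ],
)

```text
t: 12.55
position: [0.5715, 0.0486, 0.3475]
ee_rot: [-0.009, -3.139, -0.0]
ft_force: [0.7, -0.5, -5.8]
width: 0.344
```

play_rows(
  moves=[
    [[1,0,0.018,0,0.1],[1,0,0,0,0.14],[1,0,0,0,0.14],[1,0,0,0,0.14],[1,0,0,0,0.14]],
  ],
)

```text
t: 13.05
position: [0.5716, 0.0638, 0.3474]
ee_rot: [-1.037, -2.963, 0.003]
ft_force: [-0.1, 0.3, -6.7]
width: 0.345
```

play_rows(
  moves=[
    [[1,0,0,0,0.14],[1,0,0,0,0.14],[1,0,0,0,0.12],[1,0,0,0,0.074],[1,0,0,0,0]],
  ],
)

```text
t: 13.55
position: [0.5716, 0.0637, 0.3477]
ee_rot: [-1.697, -2.642, 0.003]
ft_force: [-0.0, -1.4, -6.0]
width: 0.342
```

```bash
python3 snap.py w10;python3 - <<'E'
from h import *
s=read_state();M=R.from_rotvec(s['ee_rot']).as_matrix();print(M,np.degrees(np.arctan2(M[1,0],M[0,0])),s['q'],s['width'],M.T@(np.array([.5725,.0635,.3])-s['position']))
E
python3 z.py w10 220 420 120 270 4
```

```text
13.55 [0.5716 0.0637 0.3477] [-1.697  -2.6416  0.0032] [-0.0032 -1.3753 -5.9567]
[[-0.4173  0.9087 -0.0024]
 [ 0.9088  0.4173 -0.0006]
 [ 0.0004 -0.0024 -1.    ]] 114.66661909147741 [ 0.1112  0.2583  0.3627  1.6776 -0.0003  1.2514] 0.3427053044460894 [-0.0006  0.0008  0.0479]
```

View pics/w10.png

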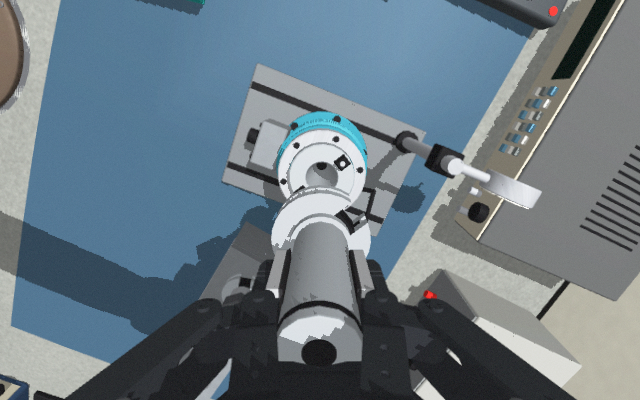

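View pics/w10_z220_120.png

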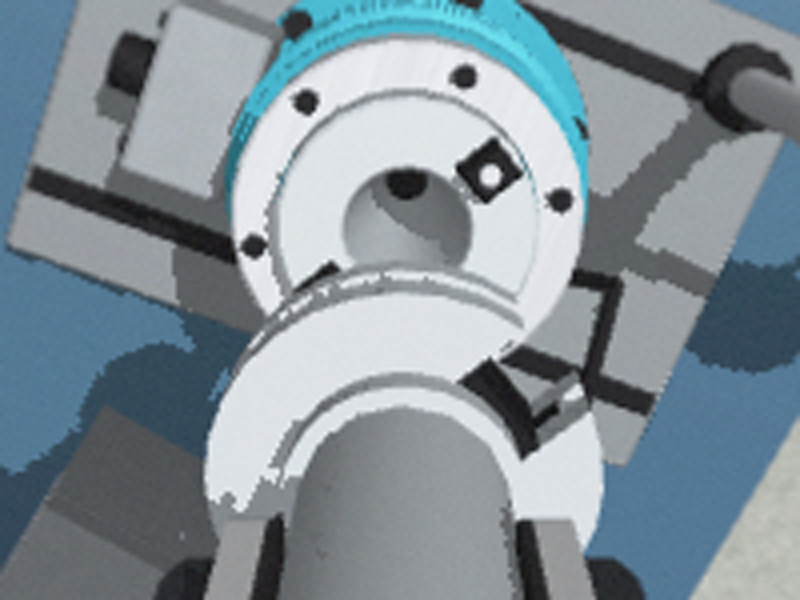

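```bash
python3 - <<'E'
from h import *
c=wc('w10');g=lambda p,z:onz(zp(*p,220,120,4),c,z)
ang=lambda v:np.degrees(np.arctan2(v[1],v[0]))
print('dog screw',g((490,175),.158),'expected .5853-.5856,.0882')
print('bore L/R mid',(g((343,228),.150)+g((473,225),.150))/2, g((343,228),.150),g((473,225),.150),'top',g((408,166),.150))
X=np.array([.5716,.0637])
P=[g(p,.3107)[:2] for p in((458,383),(524,458),(503,350),(588,427))]
print('slot',np.linalg.norm(P-X,axis=1),ang((P[0]+P[1])/2-X),ang(P[1]-P[0])+90,ang(P[2]-P[0]),'w',np.linalg.norm(P[1]-P[0]))
# nose edge of flange left/right extremes
l,r=g((204,475),.3107),g((603,475),.3107);print('flange lr',l,r,(l+r)/2,np.linalg.norm(l-r))
E
python3 z.py w10 320 375 205 245 14; python3 z.py w10 265 375 125 205 7
```

```text
dog screw [0.5855 0.0883 0.158 ] expected .5853-.5856,.0882
bore L/R mid [0.5725 0.065  0.15  ] [0.5566 0.0572 0.15  ] [0.5884 0.0727 0.15  ] top [0.5656 0.0801 0.15  ]
slot [0.0181 0.0187 0.0258 0.0291] 61.858609302244155 64.56267191805924 62.996470230062826 w 0.01564350373259503
flange lr [0.544  0.0524 0.3107] [0.5986 0.0775 0.3107] [0.5713 0.065  0.3107] 0.060059779684131474
```

View pics/w10_z320_205.png

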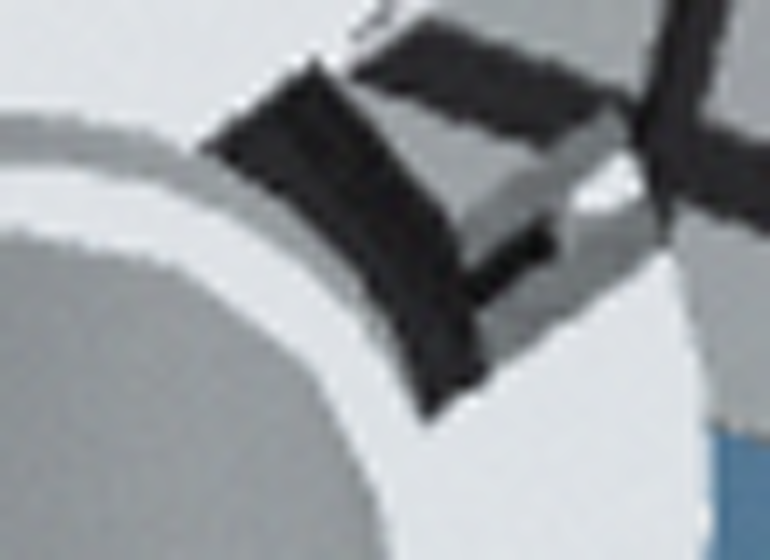

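View pics/w10_z265_125.png

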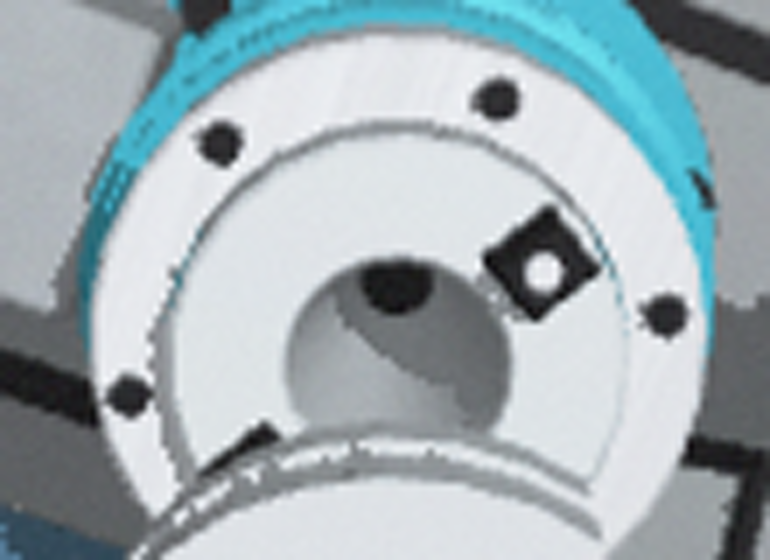

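```bash
python3 - <<'E'
from h import *
c=wc('w10');g=lambda p,z:onz(zp(*p,320,205,14),c,z)[:2]
ang=lambda v:np.degrees(np.arctan2(v[1],v[0]))
X=np.array([.5716,.0637])
for z in(.309,.3107,.3125):
    a,b,l,u=[g(p,z) for p in((205,150),(428,418),(668,248),(430,5))]
    print(ang(l-b),ang(u-a),ang(b-a)+90,ang((a+b)/2-X),np.linalg.norm((a+b)/2-X))
    d=np.radians(63.2);n=np.array([-np.sin(d),np.cos(d)]);t=np.array([np.cos(d),np.sin(d)])
    print([1e3*(p-X)@n for p in(a,b,l,u)],[1e3*(p-X)@t for p in(a,b,l,u)])
h=lambda p:onz(zp(*p,265,125,7),c,.158)[:2]
D=[h(p) for p in((550,207),(603,270),(538,322),(483,258))] # dog outline at base/top mix
C=np.array([.5725,.0635])
print([(1e3*(p-C)@t,1e3*(p-C)@n) for p in D], 'dog edges', ang(D[1]-D[2]),ang(D[0]-D[3]))
E
```

```text
62.942544695539894 59.414635796852636 63.02466185313608 59.766526117118815 0.016207079706100695
[np.float64(6.920679768089603), np.float64(-8.861949660435167), np.float64(-8.919210428419575), np.float64(6.171370067885875)] [np.float64(16.202137441797447), np.float64(16.153838847053443), np.float64(28.896937161242235), np.float64(27.52728304234288)]
62.94254469554033 59.41463579685296 63.024661853135974 62.01324555073895 0.016521444854881384
[np.float64(7.471825919176976), np.float64(-8.156186841789433), np.float64(-8.212886646902021), np.float64(6.729856932974066)] [np.float64(16.54181369065608), np.float64(16.493988259639355), np.float64(29.1122470846523), np.float64(27.7560109679009)]
62.9425446955398 59.414635796852686 63.02466185313595 64.29718832936963 0.016880903741456135
[np.float64(8.055392432093148), np.float64(-7.408908563223247), np.float64(-7.465014407648242), np.float64(7.321195966596861)] [np.float64(16.901470895329872), np.float64(16.854146461200873), np.float64(29.340222297674806), np.float64(27.998193477315283)]
[(np.float64(34.688461880597806), np.float64(6.653669052562271)), (np.float64(35.15178386086446), np.float64(-5.83505383077537)), (np.float64(22.70222605220534), np.float64(-6.07752361911905)), (np.float64(22.205612303929534), np.float64(6.809889867090654))] dog edges 64.31576166565831 62.482990150679434
```

```bash
python3 z.py w10 268 375 180 258 7
```

```text
(no output)
```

View pics/w10_z268_180.png

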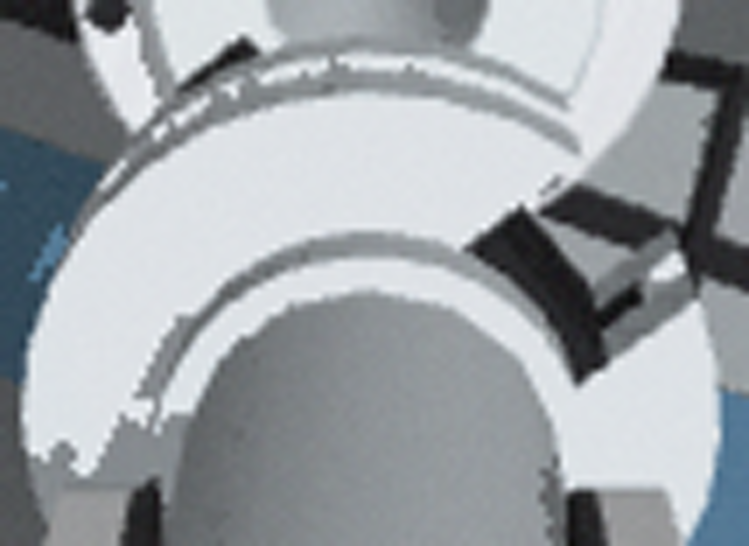

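```bash
python3 - <<'E'
from h import *
from scipy.optimize import least_squares
pts=[(22,410),(35,330),(75,240),(140,165),(220,115),(300,95),(370,90),(440,96),(510,115),(580,152),(700,300),(717,370),(719,430),(690,525)]
c=wc('w10');s=pickle.load(open('pics/w10.pkl','rb'));M=R.from_rotvec(s['ee_rot']).as_matrix()
def f(v): return [np.linalg.norm(onz(zp(*p,268,180,7),c,v[2])[:2]-v[:2])-.030 for p in pts]
r=least_squares(f,[.57,.06,.31]);print('free z',r.x,1e3*r.fun)
for z in(.309,.3107,.3125):
    q=least_squares(lambda v:f([v[0],v[1],z]),[.57,.06]).x;d=np.append(q,z)-s['position'];print(z,q,(M.T@d)*1e3,1e3*np.std(f([*q,z])))
# bore mouth circle
b=[(285,365),(292,330),(312,298),(345,272),(398,257),(450,270),(485,298),(508,340),(512,375),(505,405)]
def fb(v): return [np.linalg.norm(onz(zp(*p,265,125,7),c,.150)[:2]-v[:2])-.017 for p in b]
q=least_squares(fb,[.5725,.0635]);print('bore',q.x,1e3*q.fun)
E
```

```text
free z [0.5718 0.0639 0.3102] [ 0.0973 -0.1779 -0.0967  0.1669  0.3168 -0.049  -0.1852 -0.1484 -0.0423
 -0.0125  0.1004  0.0672  0.1529 -0.2   ]
0.309 [0.5719 0.0637] [-0.1686  0.3693 38.6555] 0.17976793003886957
0.3107 [0.5717 0.064 ] [ 0.2892  0.2966 36.9559] 0.15696906388598023
0.3125 [0.5714 0.0644] [ 0.769   0.2185 35.1564] 0.24701279344273822
bore [0.5728 0.0644] [ 0.8144  0.5758  0.2052 -0.0506  0.0623 -0.0809 -0.0445  0.3095  0.6092
  0.7074]
```

The arbor's slots are at about 62.9°, with the dogs at 63.2°. The flange axis is within 1 mm of the spindle axis, and home should come at TCP z≈0.205. I'll correct by a fraction of a millimetre and lower.

play_rows(
  moves=[
    [[1,-0.0005,0.0006,0.02,0],[1,0,0,0.025,0],[1,0,0,0.015,0],[1,0,0,0.01,0],[1,0,0,0,0]],
  ],
)

```text
t: 14.1
position: [0.572, 0.0636, 0.2774]
ee_rot: [-1.695, -2.642, 0.003]
ft_force: [0.5, -0.7, -6.4]
width: 0.342
```

```bash
python3 snap.py w11; python3 - <<'E'
from h import *
save('s11',read_camera('scene'))
E
python3 z.py w11 220 420 100 250 4; python3 z.py s11 310 410 140 230 7
```

```text
14.1 [0.572  0.0636 0.2774] [-1.6951 -2.6421  0.0034] [ 0.4912 -0.6627 -6.4291]
```

View pics/w11_z220_100.png

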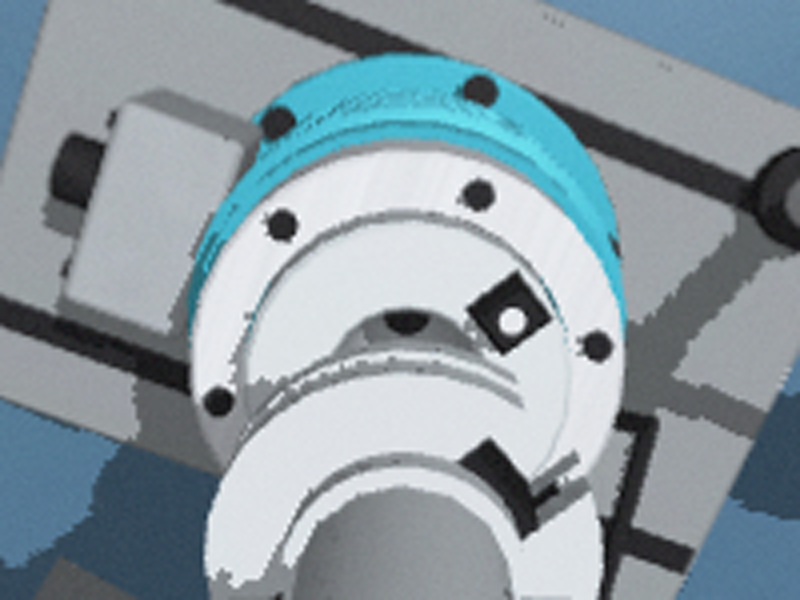

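View pics/s11_z310_140.png

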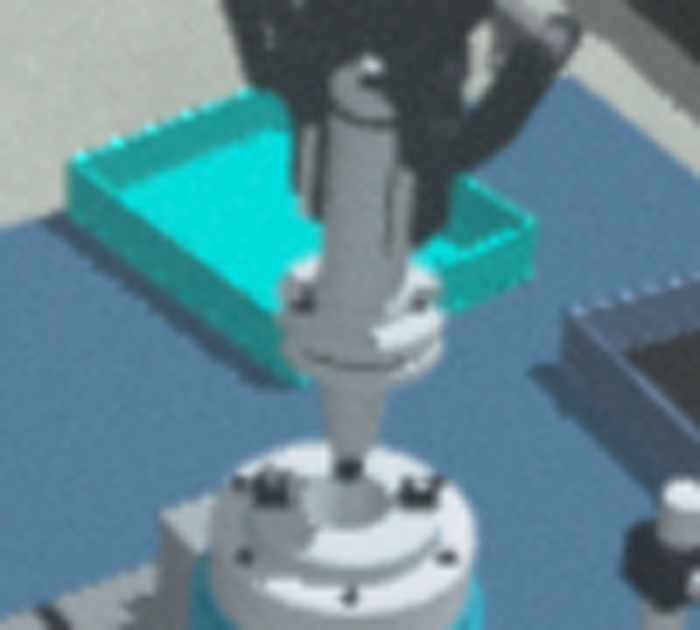

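The pull stud is just above the bore, with both slots over the dogs. I'll keep lowering more slowly and watch the force.

play_rows(
  moves=[
    [[1,0,0.0004,0.008,0],[1,0,0,0.008,0],[1,0,0,0.008,0],[1,0,0,0.006,0],[1,0,0,0,0]],
  ],
)

```text
t: 14.7
position: [0.5726, 0.0638, 0.2479]
ee_rot: [-1.697, -2.642, 0.002]
ft_force: [0.6, 0.3, -6.6]
width: 0.344
```

play_rows(
  moves=[
    [[1,0,0,0.006,0],[1,0,0,0.006,0],[1,0,0,0.006,0],[1,0,0,0.005,0],[1,0,0,0,0]],
  ],
)

```text
t: 15.2
position: [0.5727, 0.0639, 0.2253]
ee_rot: [-1.697, -2.642, 0.002]
ft_force: [0.5, 0.1, -7.2]
width: 0.34
```

play_rows(
  moves=[
    [[1,0,0,0.004,0],[1,0,0,0.003,0],[1,0,0,0.002,0],[1,0,0,0,0]],
  ],
)

```text
t: 15.6
position: [0.573, 0.0639, 0.217]
ee_rot: [-1.697, -2.643, 0.0]
ft_force: [0.8, -0.5, -6.0]
width: 0.345
```

```bash
python3 snap.py w12; python3 z.py w12 250 410 140 260 5
```

```text
15.6 [0.573  0.0639 0.217 ] [-1.6974 -2.6431  0.0005] [ 0.8207 -0.5434 -6.0429]
```

View pics/w12_z250_140.png

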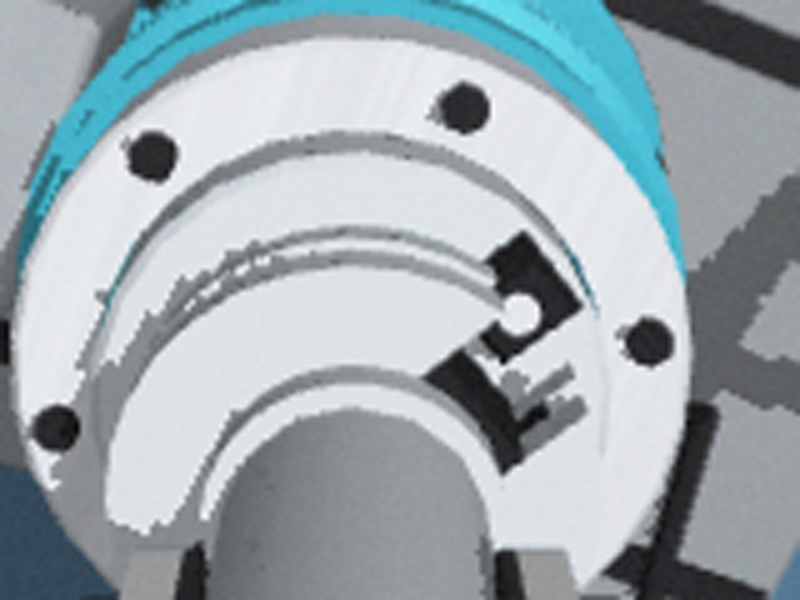

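play_rows(
  moves=[
    [[1,0,0,0.002,0],[1,0,0,0.002,0],[1,0,0,0.002,0],[1,0,0,0,0]],
  ],
)

```text
t: 16.05
position: [0.5729, 0.0639, 0.2109]
ee_rot: [-1.697, -2.643, 0.001]
ft_force: [-1.0, 0.4, -6.9]
width: 0.344
```

play_rows(
  moves=[
    [[1,0,0,0.0015,0],[1,0,0,0.0015,0],[1,0,0,0,0]],
  ],
)

```text
t: 16.35
position: [0.573, 0.0639, 0.208]
ee_rot: [-1.698, -2.643, 0.0]
ft_force: [-0.6, 0.1, -6.2]
width: 0.339
```

play_rows(
  moves=[
    [[1,0,0,0.001,0],[1,0,0,0.0005,0],[1,0,0,0,0]],
  ],
)

```text
t: 16.65
position: [0.5731, 0.0639, 0.2067]
ee_rot: [-1.698, -2.643, 0.0]
ft_force: [-0.6, 0.0, -6.3]
width: 0.339
```

play_rows(
  moves=[
    [[1,0,0,0.0005,0],[1,0,0,0.0005,0],[1,0,0,0,0]],
  ],
)

```text
t: 16.95
position: [0.5731, 0.0639, 0.2057]
ee_rot: [-1.698, -2.643, 0.0]
ft_force: [0.5, 0.2, -6.5]
width: 0.343
```

play_rows(
  moves=[
    [[1,0,0,0.0005,0],[1,0,0,0,0]],
  ],
)

```text
t: 17.15
position: [0.5731, 0.0638, 0.2053]
ee_rot: [1.698, 2.643, -0.0]
ft_force: [-0.7, -0.7, -5.6]
width: 0.339
```

play_rows(
  moves=[
    [[1,0,0,0.0005,0],[1,0,0,0,0]],
  ],
)

```text
t: 17.35
position: [0.5731, 0.0638, 0.2049]
ee_rot: [1.698, 2.643, -0.0]
ft_force: [-1.0, -0.9, -5.2]
width: 0.344
```

play_rows(
  moves=[
    [[1,0,0,0.0005,0],[1,0,0,0,0]],
  ],
)

```text
t: 17.55
position: [0.5732, 0.0639, 0.2049]
ee_rot: [1.697, 2.643, 0.001]
ft_force: [-1.9, -0.8, -0.2]
width: 0.346
```

Contact came at TCP z=0.2049, which matches home within half a millimetre. I'll ease a little further and check before releasing.

play_rows(
  moves=[
    [[1,0,0,0.0005,0],[1,0,0,0,0]],
  ],
)

```text
t: 17.75
position: [0.5732, 0.0639, 0.2048]
ee_rot: [1.697, 2.642, 0.001]
ft_force: [-3.7, -0.6, 5.4]
width: 0.346
```

```bash
python3 snap.py w13; python3 - <<'E'
from h import *
save('s13',read_camera('scene'))
E
python3 z.py w13 250 410 140 260 5; python3 z.py s13 310 410 140 230 7
```

```text
17.75 [0.5732 0.0639 0.2048] [1.6971 2.6424 0.0011] [-3.7265 -0.5854  5.4374]
```

View pics/w13_z250_140.png

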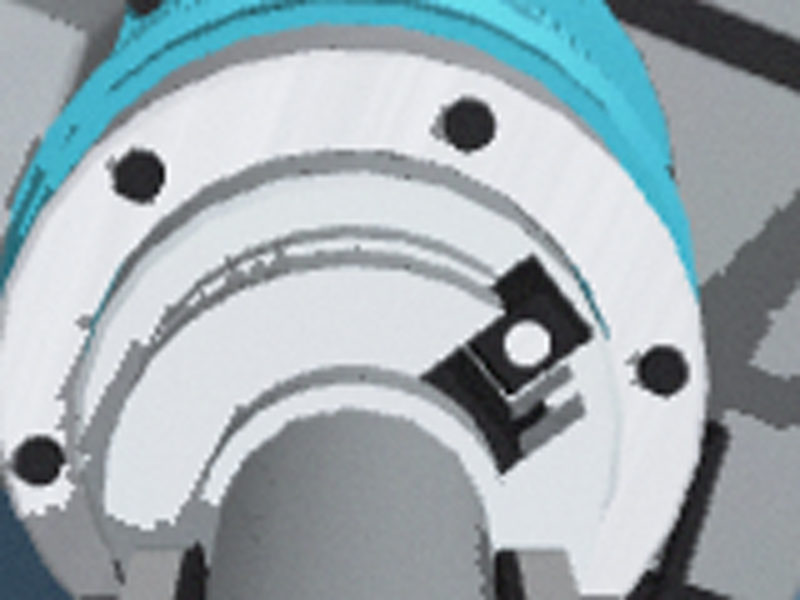

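View pics/s13_z310_140.png

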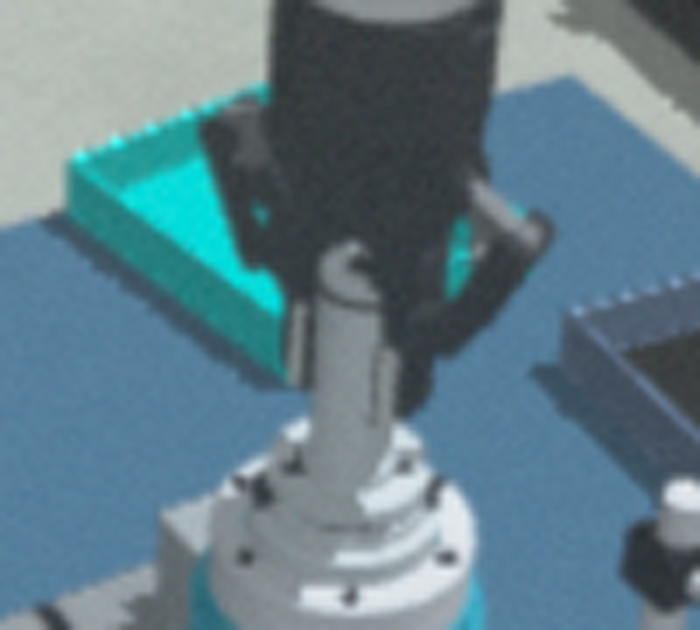

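play_rows(
  moves=[
    [[1,0.0002,-0.0006,0,0],[1,0,0,0,0]],
  ],
)

```text
t: 18.05
position: [0.5731, 0.0638, 0.2049]
ee_rot: [1.697, 2.642, 0.002]
ft_force: [-1.4, -0.9, 5.8]
width: 0.341
```

```bash
python3 - <<'E'
from h import *
from scipy.optimize import least_squares
s=read_state();print(s['ft_force'],s['torque'],s['position'])
c=wc('w13')
pts=[(107,480),(125,420),(160,360),(215,310),(280,278),(340,266),(400,269),(450,282),(495,303)]
def f(v): return [np.linalg.norm(onz(zp(*p,250,140,5),c,v[2])[:2]-v[:2])-.030 for p in pts]
for z in (.166,.168,.170,.172):
    q=least_squares(lambda v:f([*v,z]),[.572,.064]);print(z,q.x,1e3*np.std(q.fun))
print('dog screw',onz(zp(526,345,250,140,5),c,.158))
E
```

```text
[-1.4    -0.9393  5.8397] [-0.3337  0.6077 -0.0082] [0.5731 0.0638 0.2049]
0.166 [0.5742 0.0635] 0.2207171562397971
0.168 [0.5741 0.0641] 0.17680992602644136
0.17 [0.574  0.0647] 0.1560441103993682
0.172 [0.5739 0.0653] 0.16512576488517194
dog screw [0.5858 0.0881 0.158 ]
```

Contact is light and the height is consistent with home, so I'll release slowly and verify.

play_rows(
  moves=[
    [[0.64,0,0,0,0],[0.6,0,0,0,0],[0.5,0,0,0,0],[0.3,0,0,0,0],[0,0,0,0,0]],
  ],
  newtons=20,
)

```text
t: 18.55
position: [0.5724, 0.0638, 0.2036]
ee_rot: [-1.697, -2.643, 0.0]
ft_force: [-0.0, -0.4, -0.3]
width: 0.822
```

play_rows(
  moves=[
    [[0,0,0,0,0],[0,0,0,0,0],[0,0,0,0,0]],
  ],
)

```text
t: 18.85
position: [0.5725, 0.0638, 0.2038]
ee_rot: [-1.698, -2.643, 0.0]
ft_force: [0.1, -0.2, -0.1]
width: 1.001
```

```bash
python3 snap.py w14; python3 z.py w14 240 400 140 260 5
```

```text
18.85 [0.5725 0.0638 0.2038] [-1.6977 -2.6434  0.0001] [ 0.1363 -0.1871 -0.123 ]
```

View pics/w14.png

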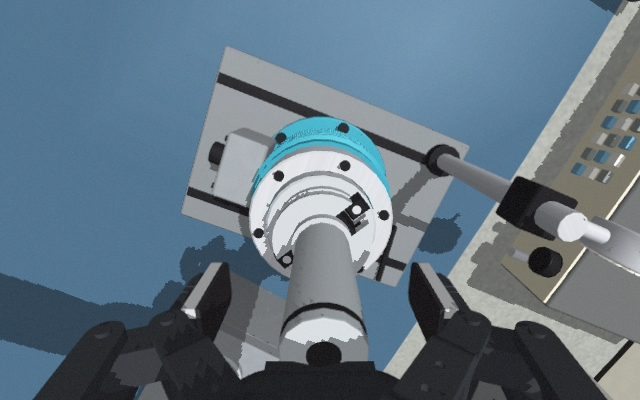

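View pics/w14_z240_140.png

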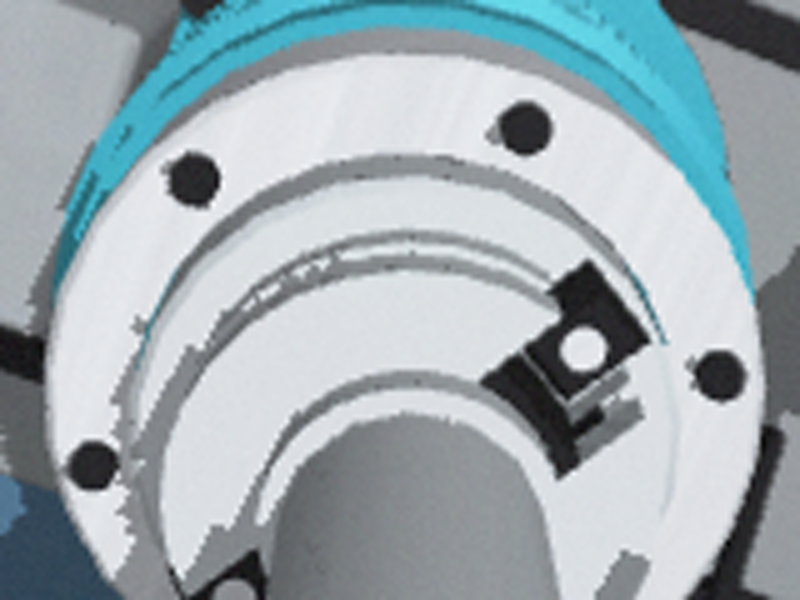

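play_rows(
  moves=[
    [[0,0,0,-0.01,0],[0,0,0,-0.025,0],[0,0,0,-0.035,0],[0,0,0,-0.035,0],[0,0,0,-0.035,0]],
  ],
)

```text
t: 19.4
position: [0.5722, 0.0638, 0.3461]
ee_rot: [1.697, 2.643, 0.001]
ft_force: [0.2, 0.5, 0.6]
width: 0.996
```

play_rows(
  moves=[
    [[0,0,0,0,0],[0,0,0,0,0]],
  ],
)

```text
t: 19.6
position: [0.573, 0.0639, 0.3452]
ee_rot: [1.697, 2.642, 0.003]
ft_force: [0.1, 0.2, -1.2]
width: 1.002
```

```bash
python3 snap.py w15
```

```text
19.6 [0.573  0.0639 0.3452] [1.6965 2.6417 0.0026] [ 0.1257  0.2223 -1.2275]
```

play_rows(
  moves=[
    [[0,0.03,0,0,0],[0,0.03,0,0,0],[0,0,0,0,0],[0,0,0,0,0]],
  ],
)

```text
t: 20.05
position: [0.5471, 0.1186, 0.3429]
ee_rot: [-1.695, -2.644, 0.002]
ft_force: [0.8, -0.1, 0.2]
width: 0.999
```

```bash
python3 snap.py w16;python3 z.py w15 220 420 100 250 4; python3 z.py w16 220 420 160 310 4
python3 - <<'E'
from h import *
save('s16',read_camera('scene'));save('t16',read_camera('top'))
E
python3 z.py s16 310 470 145 265 5
```

```text
20.05 [0.5471 0.1186 0.3429] [-1.6954 -2.6437  0.0023] [ 0.8397 -0.1391  0.1521]
```

View pics/w15_z220_100.png

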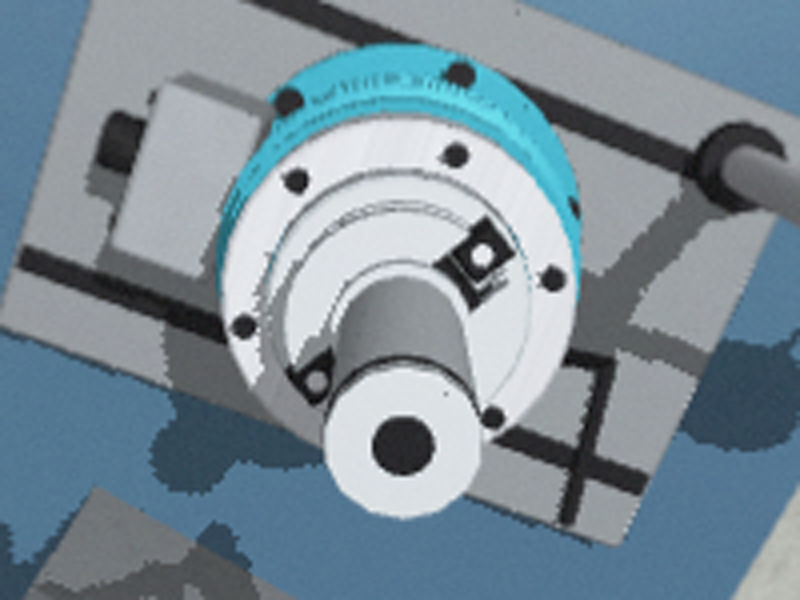

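View pics/w16_z220_160.png

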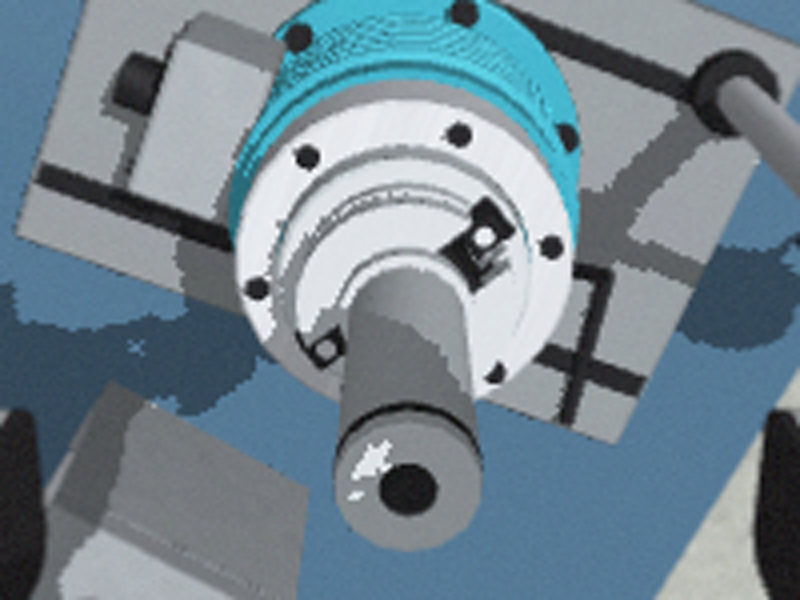

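View pics/s16_z310_145.png

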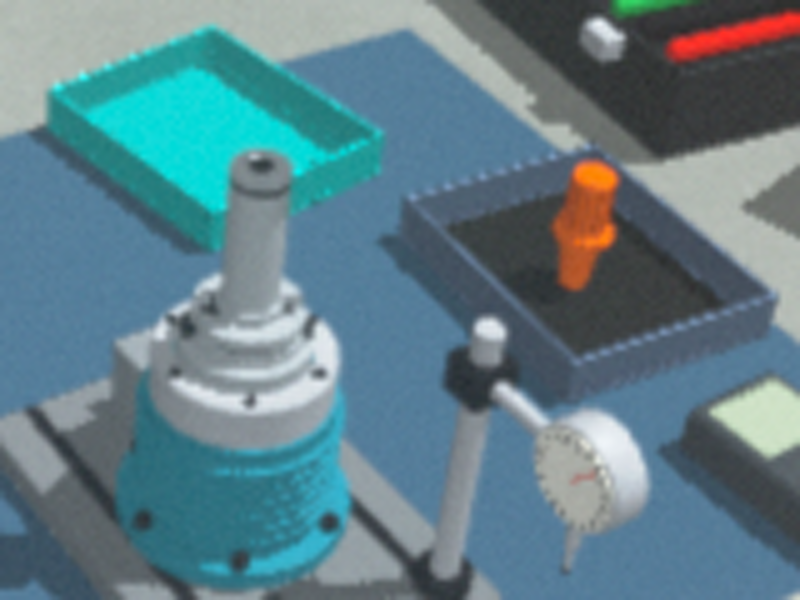

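View pics/t16.png

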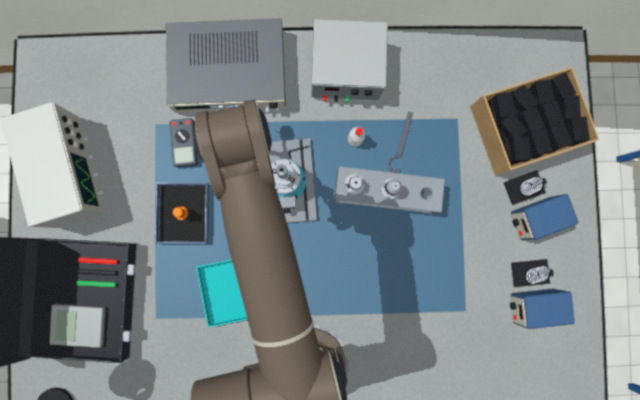

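```bash
python3 - <<'E'
from h import *
a,b=wc('w15'),wc('w16')
X,e=tri([(zp(403,446,220,100,4),a),(zp(408.5,489,220,160,4),b)]);print('arbor top',X,e)
for nm,p,q in(('dog R',(482,256),(483,236)),('dog L',(317,381),(326,350))):
    print(nm,tri([(zp(*p,220,100,4),a),(zp(*q,220,160,4),b)]))
E
python3 z.py w15 285 355 145 205 10
```

```text
arbor top [0.5736 0.0638 0.2561] [np.float64(4.028904727162902e-05), np.float64(4.028904727153135e-05)]
dog R (array([0.5858, 0.0876, 0.1564]), [np.float64(8.136201650881299e-05), np.float64(8.136201650872392e-05)])
dog L (array([0.5599, 0.0393, 0.1598]), [np.float64(4.675980586815241e-05), np.float64(4.6759805868324936e-05)])
```

View pics/w15_z285_145.png

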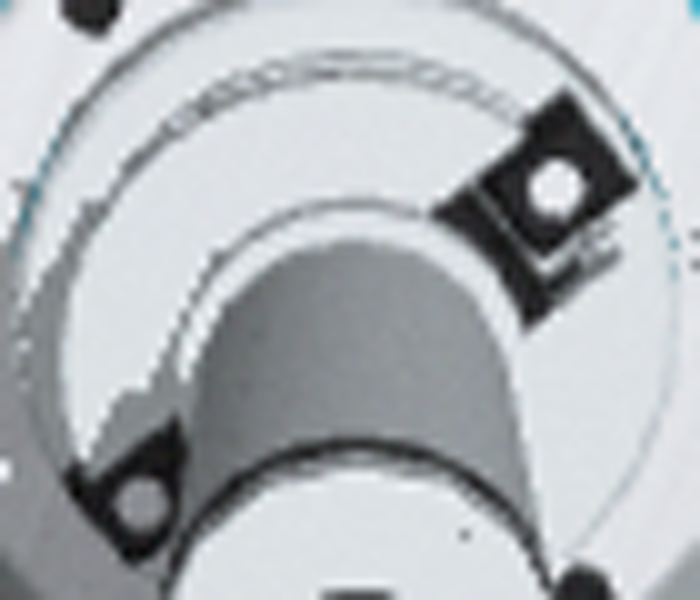

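```bash
python3 -c "
from rig import *
print(read_state()['t'],read_state()['ft_force'],finish_job())"
```

```text
the job is handed in; nothing more can be done
20.2 [ 0.30291492 -0.1779053   0.11503907] None
```

The job is done and handed in at 20.2 s of the 61 s. I pulled the plug and left it in the dark parts tray. I then took the arbor from the end rack hole, turned it −65° to the dogs and lowered it slowly into the taper.

**Seating:** The arbor took its weight on the nose at TCP z = 0.2049, and I pressed it with about 6 N at most before letting go. Two wrist views afterwards put its top at z = 0.2561; fully home is 0.256. Both dogs show inside the slots.

**Other checks:** The gripper is clear of everything. In the last top view the rack's other two holders and the tools look to be where they were, though the arm hid the turquoise tray in part.

Three things did not come out quite as expected:
- **Plug:** it is standing upright on its stem tip instead of lying down. If it tips over, it should stay within the tray walls.
- **Arbor position:** the two views place its top about 1 mm to +x of the spindle axis, which is within the taper's play. A sideways force of about 4 N built up at contact; I eased it to about 1.5 N before releasing.
- **Slot depth:** the inner end of the slots measured 16.5–18.5 mm from the axis, not 19.5 mm. I put this down to picking edges in the picture.

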